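# Fit the dry model bodies to their chassis

## Task

The red van and blue hatchback bodies on the drying stand are dry, the grey one is not: first turn the heat lamp's dial down to low, the first click above off. Then take the red and the blue body off the sloping tray and set each down gently on its own chassis on the mat, nose over nose, pressed fully home and level on all four wheels. Do not drop them; leave the grey body, its chassis and everything else where they are.

Things in the scene. Friction and masses are not known exactly. Their poses are not given: they have to be found in the camera images.
- dial (a joint): dial of the drying lamp, rad, clockwise positive: 0 = off (small white dot, left), then four heat clicks 25 degrees apart (0.436 = low, 0.873, 1.309, 1.745; growing coloured dots to the right). A sprung ball holds each click, 0.06 to 0.1 N m to pass to the next; let go between two, it springs to the nearer. Stops just past both ends.
- dial_grip (a point): on the dial's axis, on the outer face of its black grip bar (46 long, 12 wide, 20 tall mm, white pointer at one end): 20 mm above the 48 mm round skirt under the bar, 28 mm above the panel. x: along the bar to the pointer; z: out along the axis. The panel faces the robot, tilted 35 degrees, on the stand's control box.
- drying_stand: fixed stand: base 215 x 400 mm; metal tray 195 x 292 mm rising 30 degrees away from the robot, 8 mm lip at its lower edge; control box at its right end, 105 mm tall; heat lamp on a gooseneck behind, over 0.29 m up. Origin: on the table under the tray; x away from the robot, y left, z up. Lip's inner foot at x -85, z 40 mm; bodies 95 mm apart, tails at the lip.
- red_van: dark red hollow 1:32 delivery van body, open below, 130 g, 172 long, 62 wide, 68 tall (mm), walls 3. Starts roof up, nose uphill on the tray. Origin: foot of the tail panel, mid-width; x to nose, y left, z sill to roof. Shoulder 26 mm over the sill; above it the cabin, upright flat sides 56 mm apart, foot x 1 to 150, roof x 3 to 122 mm.
- red_van_mid (a point): middle of the red van body's open underside, at sill height, half-way along its 172 mm; axes as its body
- red_van_nose (a point): foot of the red van body's nose panel, middle of the width, at sill height, 172 mm ahead of its origin
- red_van_grip (a point): on the red van's roof, mid-way along it and mid-width, over the part of the cabin to grip across its flat sides (56 mm apart, reaching 42 mm below this point to the wider shoulder)
- blue_hatch: blue hollow 1:32 hatchback body, open below, 80 g, 125 long, 57 wide, 40 tall (mm), walls 3. Starts roof up, nose uphill on the tray. Origin: foot of the tail panel, mid-width; x to nose, y left, z sill to roof. Shoulder 21 mm over the sill; above it the cabin, upright flat sides 46 mm apart, foot x 2 to 90, roof x 9 to 66 mm.
- blue_hatch_mid (a point): middle of the blue hatchback body's open underside, at sill height, half-way along its 125 mm; axes as its body
- blue_hatch_nose (a point): foot of the blue hatchback body's nose panel, middle of the width, at sill height, 125 mm ahead of its origin
- blue_hatch_grip (a point): on the blue hatchback's roof, mid-way along it and mid-width, over the part of the cabin to grip across its flat sides (46 mm apart, reaching 19 mm below this point to the wider shoulder)
- grey_estate: body of a model estate car in grey primer, 147 x 57 x 39 mm, not dry yet: it stays on the tray. Origin: foot of its tail panel, axes as the others
- van_chassis: van chassis, 190 g, for the 172 mm body, loose on four fixed wheels; dark red seat tub, cream seats, silver nose, black tail. Origin: on the ground in its middle; x to nose, z up. Its bevelled blocks (29 mm tall, 50 across) enter the body with 3 mm play all round; seats reach 12 mm higher. Home: sill level, 6 mm over the ground, body's mid-point above this origin.
- van_chassis_nose (a point): where the foot of the van body's nose panel comes when fitted: 86 mm ahead of the chassis origin, 6 mm above the ground
- hatch_chassis: hatchback chassis, 140 g, for the 125 mm body, loose on four fixed wheels; blue seat tub, cream seats, silver nose, black tail. Origin: on the ground in its middle; x to nose, z up. Its bevelled blocks (24 mm tall, 45 across) enter the body with 3 mm play all round; seats reach 12 mm higher. Home: sill level, 6 mm over the ground, body's mid-point above this origin.
- hatch_chassis_nose (a point): where the foot of the hatchback body's nose panel comes when fitted: 62.5 mm ahead of the chassis origin, 6 mm above the ground
- estate_chassis: chassis of the grey estate, 147 mm class, grey seat tub: not needed yet, origin on the ground in its middle
- sanding_block: sanding block of cork, 90 x 45 x 25 mm; stays where it is; origin on its axis or middle, at its underside
- paint_jar_a: small paint jar, dark red with a white cap, 34 mm across, 45 mm tall; stays where it is; origin on its axis or middle, at its underside
- paint_jar_b: small paint jar, ochre with a white cap, 34 mm across, 45 mm tall; stays where it is; origin on its axis or middle, at its underside
- screwdriver: screwdriver with a yellow handle, 150 mm long, lying; stays where it is; origin on its axis or middle, at its underside
- wheel_stack: stack of three spare model wheels, 24 mm across, 30 mm tall; stays where it is; origin on its axis or middle, at its underside
Mind the look-alikes: they are no part of the job. What is shaped like the red_van but turquoise is not meant.

How it is judged:
By the outcome, as a careful person would: the job done as asked, in the order asked, and still so for the second after the job is handed in, with the robot touching nothing.
It also fails if it takes over 72 s, if anything falls off the work surface, if the arm or the gripper's body presses on something with over 40 N, if the wrist force passes 120 N, or if a joint passes its speed limit or range.

## Robot

A 6-joint arm with a two-finger parallel gripper is mounted at the origin on the work surface. World frame = base frame: x ahead of the robot, y to its left, z up, the work surface at z = 0. Lengths are in mm, angles in rad, forces in N, time in s.
With the tool pointing down it reaches from about 275 to 750 mm from the base axis. Payload 10.2 kg.
Tool frame: the origin (TCP) lies at the very end of the fingers, on their centre line; the grasp point (between the pads) lies 19 mm behind it; z points along the fingers, y is the direction in which the jaws open and shut (so a half turn about z gives the same grasp; the last joint's range is limited). The gripper opens to 88 mm and grips with 3 to 60 N. Pads are 18 mm wide; open, the fingers measure 123 mm over their backs; the gripper's body (75 mm by 187 mm) begins 45 mm behind the grasp point.
Start: joints at [0.917, 0.313, 1.498, -0, 1.331, -0.223], TCP at [219.252, 477.032, 238.72] pointing down, gripper open.
Joint ranges: [-2.94, 2.94], [-0.97, 2.17], [0.19, 2.56], [-1.23, 4.37], [0.02, 3.11], [-2.88, 2.88]. Speed limits (rad/s): [2.39, 2.39, 3.01, 3.14, 3.14, 3.14].

## Interface

Orientations are given as a rotation vector (axis times angle).
In Python, from station import sense, get_image, finish_job, boxes_of, regions_of gives the robot as it stands.
- The arm moves only by the tool arm_command, never from a script. Its argument "series" is a list of rows, each a list of 5 numbers: the opening, from 0 (shut) to 1 (fully open), then the shift along the tool's x, y, z in mm, then the turn about the tool's z in degrees. A call has 1 to 5 rows; each row is the pose to reach, as a shift and turn from the pose commanded when the call began, along the tool's axes at that moment; what a row does not reach only later rows make up. A row lasts 1/10 s, in which the tool goes at most 50 mm and 8.59 degrees, less where a joint would pass 70% of its speed; a pose out of reach is approached as far as the arm can. A call with a gripper value outside its range is refused whole. The fingers move at their own pace and stop on an object; "grip_force" is the grip in N (left out, the last holds). Time passes only in rows, so rows that repeat a pose let the fingers close. It gives the time, the measured TCP pose, the force and the opening at its end, in the units of the state.
- sense(): the state, without advancing time (a new reading comes with each control period).
- get_image(name): name is "side" or "top"; returns a dict with "image" (480x640x3 uint8, red, green, blue), "mtx" (3x3 intrinsics, pixels), "world_from_camera" (4x4, takes a point from camera to world coordinates). Camera axes: x right, y up, looking along -z (the intrinsics and any distortion apply to the point x, -y, -z); pixel columns grow to the right and rows downward; lengths in mm; the calibration is good to about 2 mm. A picture is of the moment at which its call begins. There is no depth.
- finish_job(): hands the job in, once; it reports no verdict.
Trained networks look in a picture, given as the dict that the camera call returned (one of the last four; its "shot" number tells which), for a name from the list of things; names that differ only in an ending like _2 or _b are one class to them, and where a whole thing is asked for, a point or a joint stands for the part that bears it (a point fixed in the world has none). Each returns a list of dicts, best first, with "p" (0 to 1); they miss things now and then, are a little off and sometimes report something else, mostly with a low value. They report only what shows in the picture. A call takes as long as a camera call. They do not tell look-alikes from the thing itself.
- boxes_of(picture, label): "location" ([column, row] in pixels, amid what is visible of it).
- regions_of(picture, label): "pixels" (480x640 bool, what is visible of it) and "location" ([column, row] in pixels, amid what is visible of it).
The state is a dict: "time": time; "joint_positions": joint angles; "joint_velocities": joint speeds; "tau": joint torques, N m; "eef_pos": TCP position; "ee_rot": TCP orientation; "contact_force": force on the tool from outside, world axes, zero at the start; "torque": the same for the moment, N m; "gripper_width": finger opening in mm.
Only numpy, scipy, OpenCV 4.12 (cv2) and the standard library are available. Lean on these libraries where they do the work, as an engineer would, in place of code of your own. Each camera call takes 0.05 s, during which the arm holds its last target.

## Working session

There is one attempt and no reset: what is moved stays moved. The work goes in short steps, Python scripts to look and compute and a tool call to move; the robot and the scene stay as the last step left them, time stands still between calls to the robot, and variables do not carry over. Pictures are saved under pics/ and viewed, and the job is handed in when it is done.

Besides the shell and the picture viewer there is one more tool, called as name([rows], argument=value, ...), one row to a line, values as JSON. arm_command: Moves the arm, as the interface text tells. Its arguments: {"type":"object","properties":{"series":{"type":"array","items":{"type":"array","items":{"type":"number"}}},"grip_force":{"type":"number"}},"required":["series"]}

```bash
ls; mkdir -p pics; python3 - <<'E'
from station import *
import cv2,numpy as np
print(sense())
for n in("side","top"):
    p=get_image(n); cv2.imwrite(f"pics/{n}0.png",p["image"][:,:,::-1]); print(n,p["mtx"].round(1).tolist(),p["world_from_camera"].round(3).tolist(),[k for k in p])
E
```

```text
pics
{'time': 0.0, 'joint_positions': array([ 9.16612318e-01,  3.13424087e-01,  1.49842466e+00,  2.41874598e-05,
        1.33099033e+00, -2.23426455e-01]), 'joint_velocities': array([ 0.00119493, -0.0025982 , -0.00125083, -0.00169643, -0.00147912,
       -0.00072722]), 'tau': array([ 3.90810410e-04, -4.02206147e+01, -2.52270198e+01,  6.94536860e-02,
        3.52466677e-02, -1.22060128e-04]), 'eef_pos': array([219.08691798, 476.837156  , 238.17900351]), 'ee_rot': array([-6.71304242e-01, -3.06846726e+00,  1.75640754e-03]), 'contact_force': array([ 0.6809952 , -0.18144394, -0.37116785]), 'torque': array([0.03132878, 0.01836354, 0.03204431]), 'gripper_width': 88.00721240523293}
side [[506.1, 0.0, 333.7], [0.0, 506.1, 240.1], [0.0, 0.0, 1.0]] [[0.853, 0.309, -0.42, -23.519], [-0.522, 0.524, -0.673, -784.024], [0.012, 0.794, 0.608, 770.697], [0.0, 0.0, 0.0, 1.0]] ['image', 'mtx', 'world_from_camera', 'shot']
top [[504.8, 0.0, 313.5], [0.0, 504.8, 233.1], [0.0, 0.0, 1.0]] [[-0.018, 0.987, -0.158, 226.431], [-1.0, -0.016, 0.02, -10.906], [0.017, 0.159, 0.987, 1341.658], [0.0, 0.0, 0.0, 1.0]] ['image', 'mtx', 'world_from_camera', 'shot']
```

View pics/side0.png

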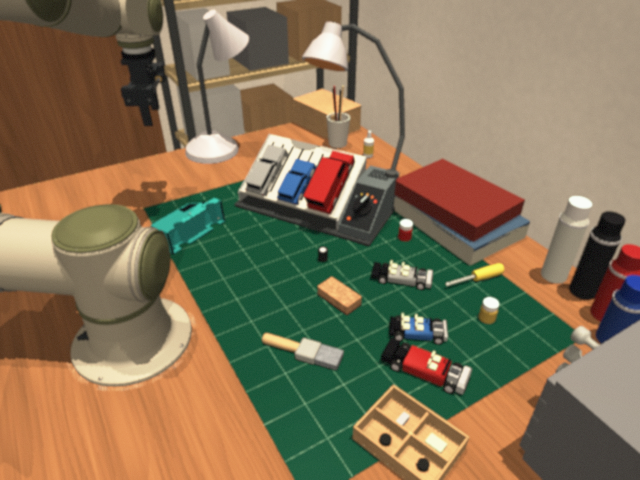

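View pics/top0.png

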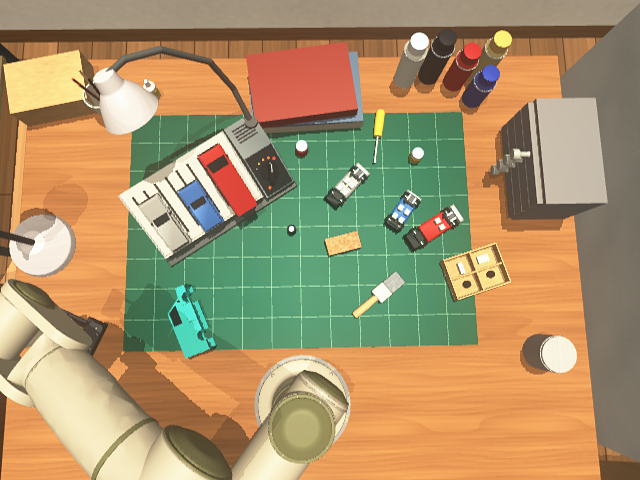

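```bash
python3 - <<'E'
import cv2,numpy as np
t=cv2.imread("pics/top0.png");s=cv2.imread("pics/side0.png")
a=cv2.resize(t[100:280,110:310],(800,720)[:2],interpolation=cv2.INTER_CUBIC)[:600]
cv2.imwrite("pics/c1.png",cv2.resize(t[110:270,110:310],(750,600),interpolation=cv2.INTER_CUBIC))
cv2.imwrite("pics/c2.png",cv2.resize(s[120:250,230:410],(800,578),interpolation=cv2.INTER_CUBIC))
cv2.imwrite("pics/c3.png",cv2.resize(t[140:260,310:470],(800,600),interpolation=cv2.INTER_CUBIC))
cv2.imwrite("pics/c4.png",cv2.resize(s[170:240,330:410],(686,600),interpolation=cv2.INTER_CUBIC))
cv2.imwrite("pics/c5.png",cv2.resize(t[130:210,230:310],(600,600),interpolation=cv2.INTER_CUBIC))
E
```

```text
(no output)
```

View pics/c1.png

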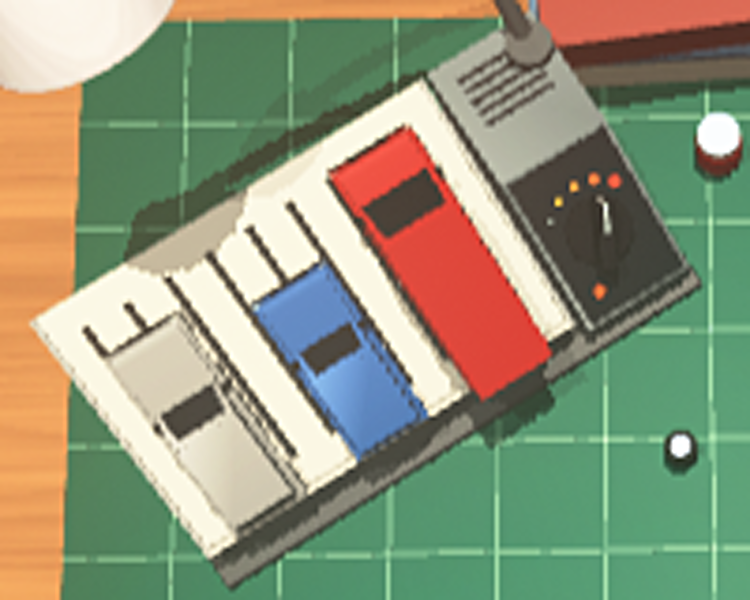

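View pics/c2.png

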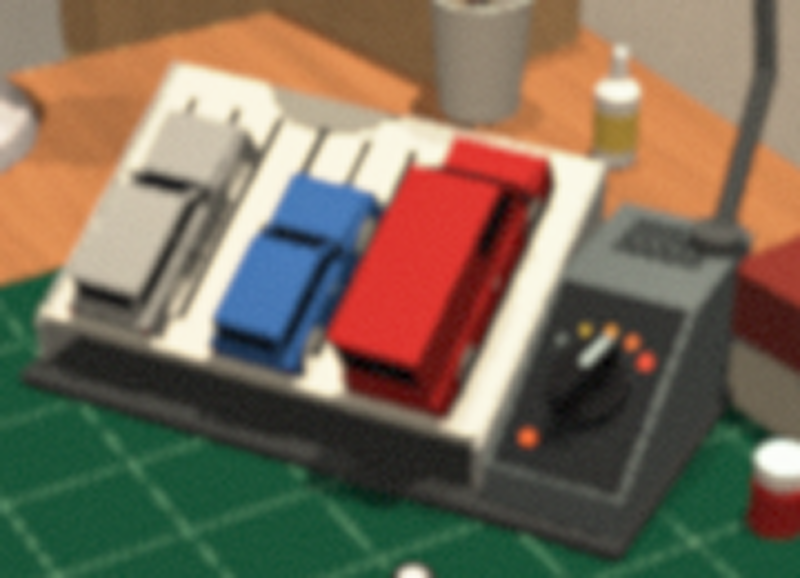

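View pics/c4.png

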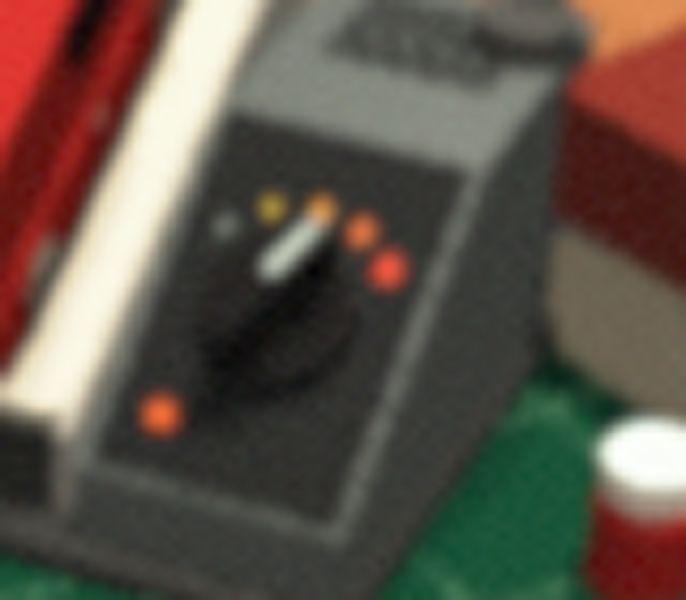

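View pics/c5.png

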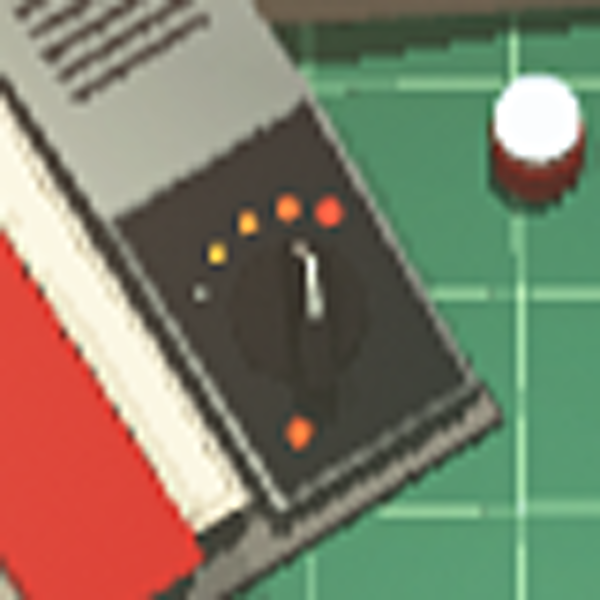

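View pics/c3.png

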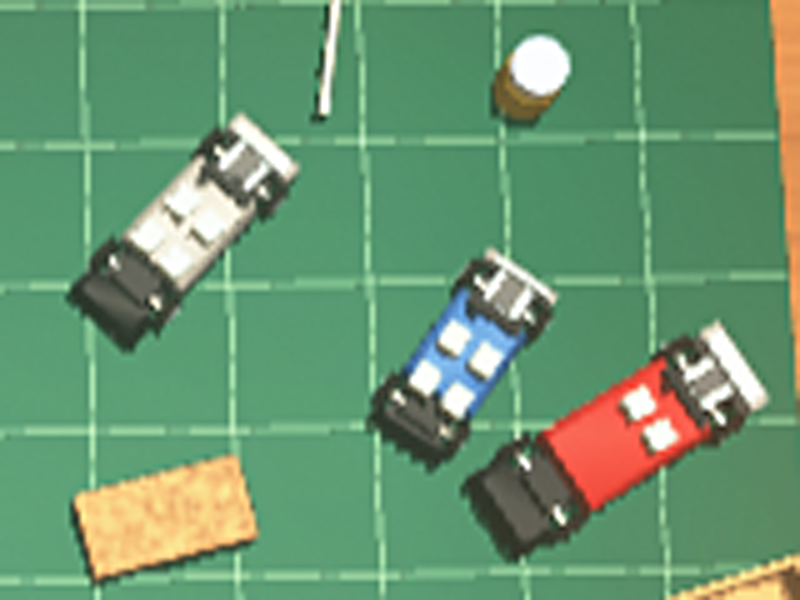

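```bash
cat > h.py <<'E'
from station import *
import cv2,numpy as np
from scipy.optimize import least_squares
def proj(p,X):
    X=np.atleast_2d(np.asarray(X,float)); W=p["world_from_camera"]
    c=(X-W[:3,3])@W[:3,:3]
    x=c[:,0]/-c[:,2]; y=-c[:,1]/-c[:,2]; M=p["mtx"]
    return np.c_[M[0,0]*x+M[0,2],M[1,1]*y+M[1,2]]
def onplane(p,uv,z):
    uv=np.atleast_2d(np.asarray(uv,float)); M=p["mtx"];W=p["world_from_camera"]
    d=np.c_[(uv[:,0]-M[0,2])/M[0,0],-(uv[:,1]-M[1,2])/M[1,1],-np.ones(len(uv))]@W[:3,:3].T
    o=W[:3,3]; return o+d*((z-o[2])/d[:,2])[:,None]
def tri(ps,uvs):
    A=np.zeros((3,3));b=np.zeros(3)
    for p,uv in zip(ps,uvs):
        o=p["world_from_camera"][:3,3]; q=onplane(p,uv,0)[0]; d=(q-o)/np.linalg.norm(q-o)
        P=np.eye(3)-np.outer(d,d); A+=P;b+=P@o
    x=np.linalg.solve(A,b); return x,[ (proj(p,x)[0]-uv).round(1).tolist() for p,uv in zip(ps,uvs)]
E
python3 - <<'E'
from h import *
import pickle
ps={n:get_image(n) for n in("top","side")}
out={}
for n in ps:
    for l in ["drying_stand","dial","red_van","blue_hatch","grey_estate","van_chassis","hatch_chassis","estate_chassis"]:
        r=regions_of(ps[n],l)
        out[n,l]=r
        print(n,l,[(round(q["p"],2),np.round(q["location"],1).tolist(),int(q["pixels"].sum())) for q in r[:4]])
pickle.dump((ps,out),open("d0.pkl","wb"))
E
```

```text
top drying_stand [(0.93, [189.5, 161.3], 13716)]
top dial [(0.73, [267.5, 168.2], 246)]
top red_van [(0.86, [187.8, 322.5], 1904), (0.72, [227.2, 182.4], 1776)]
top blue_hatch [(0.6, [202.5, 206.2], 1184)]
top grey_estate [(0.77, [163.7, 220.6], 1488)]
top van_chassis [(0.58, [434.5, 225.0], 1142), (0.53, [188.3, 161.2], 13051)]
top hatch_chassis [(0.79, [399.3, 212.1], 801)]
top estate_chassis [(0.63, [346.5, 187.0], 896)]
side drying_stand [(0.57, [342.4, 187.6], 9613), (0.43, [327.7, 180.1], 1923)]
side dial [(0.64, [362.2, 203.9], 274)]
side red_van [(0.86, [187.3, 221.6], 2122), (0.81, [328.0, 181.3], 1860), (0.65, [295.2, 181.7], 1005), (0.33, [425.2, 368.4], 2533)]
side blue_hatch [(0.61, [296.9, 178.9], 1083)]
side grey_estate [(0.85, [266.1, 171.2], 1179)]
side van_chassis [(0.62, [427.0, 364.0], 2482)]
side hatch_chassis [(0.74, [414.6, 326.3], 1262)]
side estate_chassis [(0.81, [402.5, 272.5], 1063), (0.18, [342.3, 189.4], 9857)]
```

```bash
cat >> h.py <<'E'
def Rz(a): c,s=np.cos(a),np.sin(a); return np.array([[c,-s,0],[s,c,0],[0,0,1]])
def Ry(a): c,s=np.cos(a),np.sin(a); return np.array([[c,0,s],[0,1,0],[-s,0,c]])
def hexa(x0,x1,w0,z0,X0,X1,w1,z1):
    return np.array([[x,y,z0] for x in(x0,x1) for y in(-w0/2,w0/2)]+[[x,y,z1] for x in(X0,X1) for y in(-w1/2,w1/2)],float)
MODEL={"red_van":[hexa(0,172,62,0,0,172,62,26),hexa(1,150,56,26,3,122,56,68)],
"blue_hatch":[hexa(0,125,57,0,0,125,57,21),hexa(2,90,46,21,9,66,46,40)],
"grey_estate":[hexa(0,147,57,0,0,147,57,21),hexa(2,110,46,21,5,90,46,39)]}
K=4
def render(p,hulls):
    m=np.zeros((480*K,640*K),np.uint8)
    for h in hulls:
        q=cv2.convexHull((((proj(p,h)+.5)*K-.5)*16).astype(np.int32)); cv2.fillConvexPoly(m,q,255,shift=4)
    return cv2.resize(m,(640,480),interpolation=cv2.INTER_AREA)/255.
E
python3 - <<'E'
from h import *
import pickle
from scipy.optimize import minimize
ps,out=pickle.load(open("d0.pkl","rb"))
M={}
for n in ps:
    hsv=cv2.cvtColor(ps[n]["image"],cv2.COLOR_RGB2HSV)
    H,S,V=hsv[...,0],hsv[...,1],hsv[...,2]
    for l in("red_van","blue_hatch"):
        r=out[n,l][1 if l=="red_van" else 0]["pixels"].astype(np.uint8)
        near=cv2.dilate(r,np.ones((7,7)))>0
        col=((H<8)|(H>172))&(S>140) if l=="red_van" else (H>95)&(H<125)&(S>110)
        c=(col&near).astype(np.uint8); c=cv2.morphologyEx(c,cv2.MORPH_CLOSE,np.ones((9,9)))
        M[n,l]=c; print(n,l,r.sum(),c.sum(),(r&c).sum())
        cs=ps[n]["image"].copy(); 
pickle.dump(M,open("m0.pkl","wb"))
def hulls(l,x,y,yaw,pitch=np.pi/6,off=(0,0)):
    # x,y = stand origin; off along-tray and lateral of tail foot
    Rs=Rz(yaw); base={"red_van":-95,"blue_hatch":0,"grey_estate":95}[l]
    o=np.array([x,y,0])+Rs@np.array([-85+off[0]*np.cos(pitch),base+off[1],40+off[0]*np.sin(pitch)])
    R=Rs@Ry(-pitch)
    return [h@R.T+o for h in MODEL[l]]
def loss(v,ls=("red_van","blue_hatch")):
    t=0
    for l in ls:
        for n in ps: t+=np.abs(render(ps[n],hulls(l,*v))-M[n,l]).sum()
    return t
x0=onplane(ps["top"],[190,190],80)[0]; print(x0)
best=None
for yaw in(0.4,0.55,0.7):
    r=minimize(loss,[x0[0],x0[1],yaw],method="Nelder-Mead",options=dict(initial_simplex=[[x0[0],x0[1],yaw],[x0[0]+20,x0[1],yaw],[x0[0],x0[1]+20,yaw],[x0[0],x0[1],yaw+.1]],xatol=.05,fatol=.5))
    print(r.x,r.fun)
    if best is None or r.fun<best.fun: best=r
v=best.x
for l in("red_van","blue_hatch"):
    f=lambda w:sum(np.abs(render(ps[n],hulls(l,v[0],v[1],v[2]+w[2],off=w[:2]))-M[n,l]).sum() for n in ps)
    r=minimize(f,[0,0,0],method="Nelder-Mead",options=dict(initial_simplex=[[0,0,0],[5,0,0],[0,5,0],[0,0,.05]],xatol=.02,fatol=.3)); print(l,r.x,r.fun,f([0,0,0]),sum(M[n,l].sum() for n in ps))
np.save("stand.npy",v)
for n in ps:
    im=ps[n]["image"][:,:,::-1].copy()
    for l in("red_van","blue_hatch"):
        for h in hulls(l,*v): cv2.polylines(im,[cv2.convexHull(proj(ps[n],h).round().astype(np.int32))],1,(0,255,0))
    a=im[110:270,110:310] if n=="top" else im[120:250,230:410]
    cv2.imwrite(f"pics/f_{n}.png",cv2.resize(a,None,fx=3.7,fy=3.7,interpolation=cv2.INTER_NEAREST))
E
```

```text
top red_van 1776 1785 1730
top blue_hatch 1184 1062 1061
side red_van 1860 1788 1748
side blue_hatch 1083 864 864
[545.58256253 277.60173503  80.        ]
[532.39461939 270.9248146    0.57555542] 730.2470588235294
[532.84734261 270.81364057   0.5699149 ] 724.2039215686275
[532.214054   270.61375758   0.57127046] 724.5411764705882
red_van [-0.06377222  0.55489318 -0.00061518] 317.2196078431372 324.70196078431377 3573
blue_hatch [ 0.2927688  -0.5414041   0.03689018] 370.00392156862745 399.5019607843137 1926
```

View pics/f_top.png

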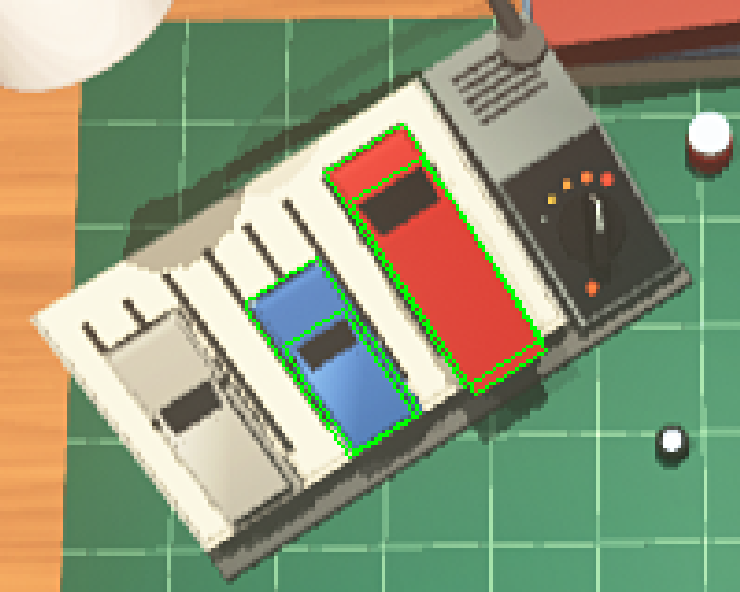

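View pics/f_side.png

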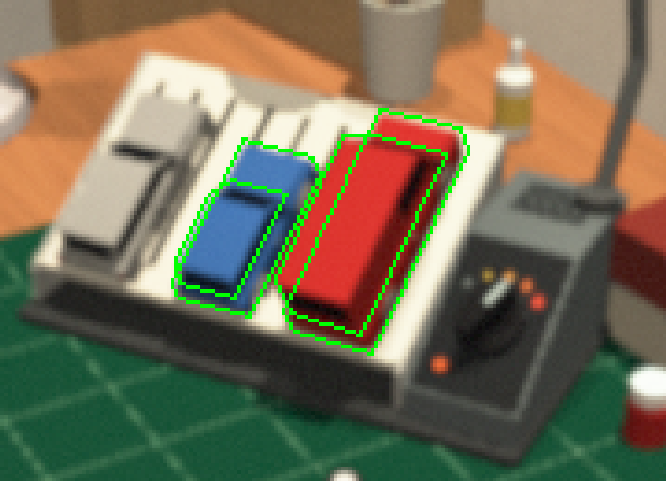

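```bash
python3 - <<'E'
from h import *
import pickle
ps,out=pickle.load(open("d0.pkl","rb"))
v=np.load("stand.npy"); R=Rz(v[2]); o=np.array([v[0],v[1],0])
T=[(200,293),(217,254),(248,222),(288,208),(330,212),(299,433),(300,245),(315,318)]
S=[(226,225),(272,207),(321,209),(361,230),(389,270),(160,414),(322,225),(268,272)]
P=[]
for t,s in zip(T,S):
    uv=[np.array(t)/7.5+[230,130]-.4,np.array(s)/8.575+[330,170]-.4]
    x,e=tri([ps["top"],ps["side"]],uv); P.append((x-o)@R); print(x.round(1),P[-1].round(1),e)
P=np.array(P)
a=np.radians(35); ux=np.array([np.cos(a),0,np.sin(a)]); n=np.array([-np.sin(a),0,np.cos(a)])
D=np.c_[P@ux,-P[:,1],P@n]; print(D.round(1))
f=lambda q:np.r_[[ (D[i,:2]-q[:2]-q[2]*np.array([np.cos(np.radians(25*i-50+q[3])),np.sin(np.radians(25*i-50+q[3]))])) for i in range(5)]].ravel()
r=least_squares(f,[D[:5,0].mean()-25,D[:5,1].mean(),30,0]);print(r.x.round(2),f(r.x).round(1))
c=r.x
ang=lambda d:np.degrees(np.arctan2(d[1]-c[1],d[0]-c[0]))+50-c[3]
print("tip",ang(D[6]),"dir",np.degrees(np.arctan2(*(D[6]-D[7])[[1,0]]))+50)
pz=D[:5,2].mean(); g=ux*c[0]+np.array([0,-c[1],0])+n*(pz+28); print("panel h",pz,"grip stand",g,"world",R@g+o)
E
```

```text
[598.9 108.7  80.8] [ -31.9 -172.1   80.8] [[-0.1, 0.2], [0.2, -0.1]]
[610.8 102.4  86.8] [ -25.3 -183.9   86.8] [[-0.1, 0.2], [0.3, -0.1]]
[621.2  91.7  88.6] [ -22.3 -198.5   88.6] [[-0.2, 0.3], [0.4, -0.1]]
[626.3  78.1  87.2] [ -25.2 -212.7   87.2] [[-0.2, 0.4], [0.4, -0.1]]
[626.8  64.1  81. ] [ -32.5 -224.7   81. ] [[-0.2, 0.4], [0.4, -0.1]]
[557.4  77.5  46.4] [ -83.7 -176.    46.4] [[-0.2, 0.4], [0.4, -0.1]]
[609.5  73.7  96.9] [ -41.8 -207.4   96.9] [[-0.3, 0.6], [0.7, -0.2]]
[586.5  68.7  90.9] [ -63.9 -199.2   90.9] [[-0.1, 0.2], [0.3, -0.1]]
[[ 2.030e+01  1.721e+02  8.450e+01]
 [ 2.910e+01  1.839e+02  8.560e+01]
 [ 3.260e+01  1.985e+02  8.540e+01]
 [ 2.930e+01  2.127e+02  8.590e+01]
 [ 1.990e+01  2.247e+02  8.490e+01]
 [-4.190e+01  1.760e+02  8.600e+01]
 [ 2.140e+01  2.074e+02  1.033e+02]
 [-2.000e-01  1.992e+02  1.111e+02]]
[-1.9000e+00  1.9829e+02  3.4310e+01  1.8000e-01] [ 0.   0.1 -0.2  0.   0.2  0.1  0.2 -0.2 -0.2  0.1]
tip 71.09908152438439 dir 70.8215601022483
panel h 85.24930112226532 grip stand [ -66.51092158 -198.29209359   91.68042034] world [583.83924123  67.97556884  91.68042034]
```

```bash
cat >> h.py <<'E'
def go(x,y,z,head,s=None):
    """tool-axes shift & turn to bring TCP to xyz with tool x heading (deg)"""
    s=s or sense(); R=cv2.Rodrigues(np.array(s["ee_rot"]))[0]
    d=R.T@(np.array([x,y,z])-s["eef_pos"]); h=np.degrees(np.arctan2(R[1,0],R[0,0]))
    t=-((head-h+180)%360-180)
    print("t %.2f pos %s head %.2f  -> shift %s turn %.2f"%(s["time"],s["eef_pos"].round(1),h,d.round(1),t), "F",s["contact_force"].round(1),"w",round(s["gripper_width"],1))
E
python3 - <<'E'
from h import *
import pickle
ps,out=pickle.load(open("d0.pkl","rb"))
# stem
topc=np.array([(249,121),(243,108),(236,92),(228,77),(215,62),(195,51),(165,48),(135,57)],float)
tc=np.vstack([np.linspace(a,b,20) for a,b in zip(topc[:-1],topc[1:])])
for uv in [(393,172),(398,150),(401,120),(401,90),(390,60),(370,38),(350,28),(325,45)]:
    b=min((np.min(np.linalg.norm(tc-proj(ps["top"],onplane(ps["side"],uv,z)[0]),axis=1)),z) for z in range(60,600,5))
    print(uv,b,onplane(ps["side"],uv,b[1])[0].round())
go(584,68,160,3)
# chassis coarse
for l,z in(("van_chassis",25),("hatch_chassis",25)):
    m=out["top",l][0]["pixels"].astype(np.uint8); r=cv2.minAreaRect(cv2.findNonZero(m)); q=onplane(ps["top"],cv2.boxPoints(r),z)
    print(l,r,q.round(0).tolist(),q.mean(0))
E
```

```text
(393, 172) (np.float64(0.6844536661337932), 105) [725. 125. 105.]
(398, 150) (np.float64(0.900486191982607), 155) [749. 143. 155.]
(401, 120) (np.float64(0.3887571707820263), 235) [755. 149. 235.]
(401, 90) (np.float64(0.45062187465339304), 310) [753. 159. 310.]
(390, 60) (np.float64(0.3558504841322934), 355) [778. 244. 355.]
(370, 38) (np.float64(1.8220183432128343), 400) [749. 296. 400.]
(350, 28) (np.float64(8.472113317795614), 495) [556.  94. 495.]
(325, 45) (np.float64(38.93236104856557), 465) [508. 110. 465.]
t 1.00 pos [219.3 477.  238.7] head 155.31  -> shift [-502.2 -219.3   78.7] turn 152.31 F [-0.3 -0.4  0.3] w 88.0
van_chassis ((432.85809326171875, 228.66061401367188), (22.060928344726562, 60.93363952636719), 57.84770584106445) [[428.0, -269.0, 25.0], [513.0, -412.0, 25.0], [462.0, -440.0, 25.0], [377.0, -298.0, 25.0]] [ 445.18393134 -354.8326472    25.        ]
hatch_chassis ((402.0306396484375, 211.75082397460938), (20.570613861083984, 43.48729705810547), 35.311214447021484) [[461.0, -217.0, 25.0], [557.0, -289.0, 25.0], [523.0, -332.0, 25.0], [428.0, -260.0, 25.0]] [ 492.19050473 -274.59655335   25.        ]
```

arm_command([
  [0.18,-44,-19,0,8.5],
  [0.18,-88,-38,0,17],
  [0.18,-132,-57,0,25.5],
  [0.18,-176,-76,0,34],
  [0.18,-220,-95,0,42.5],
], grip_force=15)

```text
time: 1.5
eef_pos: [380.5, 297.3, 238.9]
ee_rot: [1.746, 2.612, 0.001]
contact_force: [0.9, 0.4, -0.5]
gripper_width: 50.4
```

```bash
python3 -c "
from h import *
go(584,68,200,3)"
```

```text
t 1.50 pos [380.5 297.3 238.9] head 112.47  -> shift [-289.7  100.4   38.9] turn 109.47 F [ 0.9  0.4 -0.5] w 50.4
```

arm_command([
  [0.18,-40,14,0,8.5],
  [0.18,-80,28,0,17],
  [0.18,-120,42,0,25.5],
  [0.18,-160,55,0,34],
  [0.18,-200,69,0,42.5],
])

```text
time: 2.0
eef_pos: [521.6, 139.7, 238.8]
ee_rot: [2.574, 1.801, 0.0]
contact_force: [0.4, -0.3, 0.6]
gripper_width: 16.3
```

```bash
python3 -c "
from h import *
go(584,68,150,3)"
```

```text
t 2.00 pos [521.6 139.7 238.8] head 69.96  -> shift [-46.   83.2  88.8] turn 66.96 F [ 0.4 -0.3  0.6] w 16.3
```

arm_command([
  [0.18,-9,17,10,8.5],
  [0.18,-18,33,25,17],
  [0.18,-28,50,45,25.5],
  [0.18,-37,66,65,34],
  [0.18,-46,83,88,42.5],
])

```text
time: 2.5
eef_pos: [583.9, 69.4, 150.2]
ee_rot: [3.052, 0.746, 0.001]
contact_force: [-0.1, 0.6, -0.6]
gripper_width: 15.7
```

arm_command([
  [0.18,0,0,0,8.5],
  [0.18,0,0,0,17],
  [0.18,0,0,0,24.5],
  [0.18,0,0,0,24.5],
])

```text
time: 2.9
eef_pos: [583.3, 69.9, 150.6]
ee_rot: [-3.14, -0.089, 0.0]
contact_force: [-0.7, 0.2, 0.3]
gripper_width: 15.8
```

```bash
python3 -c "
from h import *
go(584,68,80,3)
s=sense();R=cv2.Rodrigues(s['ee_rot'])[0]
for n in('side','top'):
    p=get_image(n); im=p['image'][:,:,::-1].copy()
    q=proj(p,s['eef_pos'])[0];print(n,q)
    a=im[130:230,310:430] if n=='side' else im[110:210,210:330]
    cv2.imwrite(f'pics/d1{n}.png',cv2.resize(a,None,fx=6,fy=6,interpolation=cv2.INTER_CUBIC))
"
```

```text
t 2.90 pos [583.3  69.9 150.6] head 3.25  -> shift [ 0.6  2.  70.6] turn 0.25 F [-0.7  0.2  0.3] w 15.8
side [360.83463634 180.32512231]
top [269.3732606  166.70623433]
```

View pics/d1side.png

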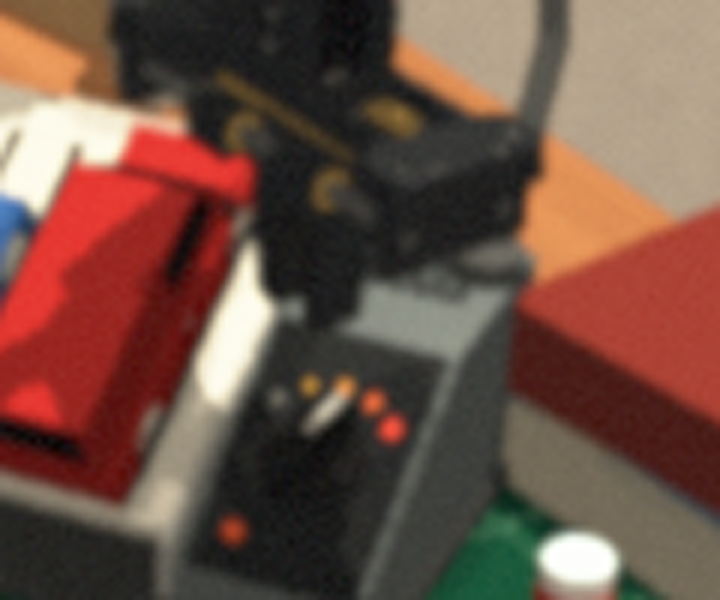

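View pics/d1top.png

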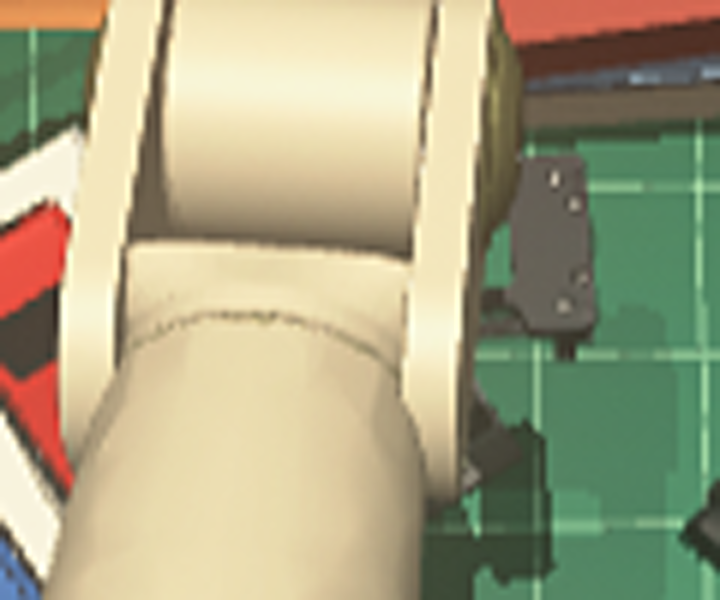

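arm_command([
  [0.68,2,8,-10,-8.5],
  [0.68,4,16,-20,-17],
  [0.68,6,24,-20,-25.5],
  [0.68,6,32,-20,-34],
  [0.68,6,38,-20,-42.5],
])

```text
time: 3.5
eef_pos: [591.5, 32.0, 170.8]
ee_rot: [2.888, 1.236, 0.0]
contact_force: [0.1, -0.7, 0.2]
gripper_width: 53.6
```

arm_command([
  [0.68,0,0,0,-8.5],
  [0.68,0,0,0,-17],
  [0.68,0,0,0,-25.5],
  [0.68,0,0,0,-34],
  [0.68,0,0,0,-42.5],
])

```text
time: 4.0
eef_pos: [591.5, 32.4, 170.8]
ee_rot: [2.243, 2.199, 0.0]
contact_force: [0.4, 0.8, -0.7]
gripper_width: 59.8
```

arm_command([
  [0.68,0,0,0,-8.5],
  [0.68,0,0,0,-17],
  [0.68,0,0,0,-25.5],
  [0.68,0,0,0,-34],
  [0.68,0,0,0,-34],
])

```text
time: 4.5
eef_pos: [591.5, 32.4, 170.7]
ee_rot: [1.51, 2.755, -0.0]
contact_force: [0.6, 0.5, -0.2]
gripper_width: 59.9
```

```bash
python3 -c "
from h import *
go(589.9,32.6,89.7,122.65)
"
```

```text
t 4.50 pos [591.5  32.4 170.7] head 122.55  -> shift [ 1.  -1.2 81. ] turn -0.10 F [ 0.6  0.5 -0.2] w 59.9
```

Descend in two stages with force checks.

arm_command([
  [0.68,0,-1.2,30,0],
  [0.68,0,-1.2,55,0],
  [0.68,0,-1.2,65,0],
  [0.68,0,-1.2,73,0],
  [0.68,0,-1.2,81,0],
])

```text
time: 5.0
eef_pos: [591.0, 31.7, 90.1]
ee_rot: [1.516, 2.75, 0.001]
contact_force: [0.2, 0.7, 0.4]
gripper_width: 60.0
```

```bash
cat > snap.py <<'E'
from h import *
import sys
# name cam x0 y0 x1 y1
nm,cam,x0,y0,x1,y1=sys.argv[1],sys.argv[2],*map(int,sys.argv[3:7])
p=get_image(cam); a=p["image"][y0:y1,x0:x1,::-1]; f=min(780/(x1-x0),590/(y1-y0))
cv2.imwrite(f"pics/{nm}.png",cv2.resize(a,None,fx=f,fy=f,interpolation=cv2.INTER_CUBIC)); s=sense()
print("scale",f,"F",s["contact_force"].round(1),"T",s["torque"].round(2),"pos",s["eef_pos"].round(1))
E
python3 snap.py d2 side 330 140 410 240
```

```text
scale 5.9 F [-0.2  0.2 -0.6] T [-0.06  0.1  -0.01] pos [590.4  31.7  88.8]
```

View pics/d2.png

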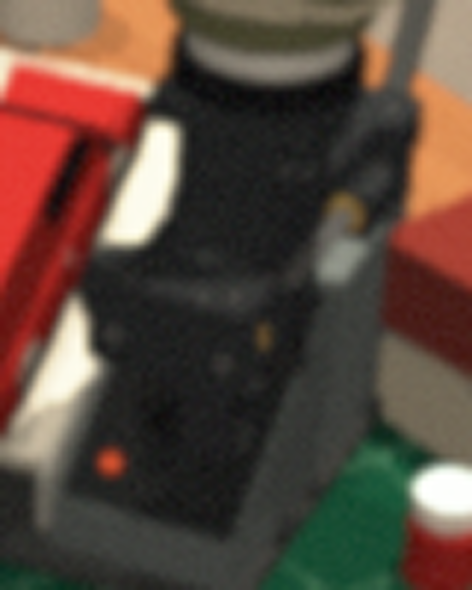

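arm_command([
  [0.68,5,0,0,0],
  [0.68,8,0,0,0],
  [0.68,10,0,0,0],
  [0.68,12,0,0,0],
  [0.68,14,0,0,0],
])

```text
time: 5.55
eef_pos: [584.6, 42.4, 90.8]
ee_rot: [1.514, 2.746, 0.0]
contact_force: [7.9, -10.1, 0.3]
gripper_width: 59.5
```

arm_command([
  [0.68,1.5,0,0,0],
  [0.68,3,0,0,0],
  [0.68,4,0,0,0],
])

```text
time: 5.85
eef_pos: [584.1, 43.9, 91.3]
ee_rot: [1.513, 2.741, 0.0]
contact_force: [14.3, -16.7, -2.1]
gripper_width: 59.8
```

arm_command([
  [0.68,1,0,0,0],
  [0.68,2,0,0,0],
])

```text
time: 6.05
eef_pos: [581.3, 48.1, 91.0]
ee_rot: [1.515, 2.747, 0.003]
contact_force: [5.8, -3.9, 3.2]
gripper_width: 59.8
```

arm_command([
  [0.68,1,0,0,0],
  [0.68,2,0,0,0],
])

```text
time: 6.25
eef_pos: [580.7, 49.2, 91.2]
ee_rot: [1.514, 2.746, 0.002]
contact_force: [7.8, -8.6, 3.4]
gripper_width: 59.7
```

```bash
python3 -c "
from h import *
v=np.load('stand.npy');s=sense();d=Rz(v[2]).T@(s['eef_pos']-[583.84,67.98,91.68]); print(d, s['contact_force'])
"
```

```text
[-12.7524045  -14.08213331  -0.51666949] [ 7.79687706 -8.593006    3.40690841]
```

arm_command([
  [0.68,1,0,0,0],
  [0.68,2,0,0,0],
])

```text
time: 6.45
eef_pos: [580.3, 50.1, 91.3]
ee_rot: [1.513, 2.743, 0.001]
contact_force: [11.5, -11.2, 2.6]
gripper_width: 60.0
```

```bash
cat > w.py <<'E'
from h import *
v=np.load('stand.npy');s=sense();R=Rz(v[2]);d=R.T@(s['eef_pos']-[583.84,67.98,91.68]); print(d.round(1), 'F stand',(R.T@s['contact_force']).round(1),s['torque'].round(2))
E
python3 w.py
```

```text
[-12.7 -13.1  -0.3] F stand [  3.6 -15.6   2.6] [-1.96 -1.8  -0.66]
```

arm_command([
  [0.68,1,0,0,0],
])

```text
time: 6.55
eef_pos: [580.1, 50.5, 91.4]
ee_rot: [1.513, 2.742, 0.001]
contact_force: [12.3, -14.8, 0.9]
gripper_width: 60.7
```

```bash
python3 w.py
```

```text
[-12.6 -12.7  -0.3] F stand [  2.4 -19.1   0.9] [-2.41 -2.08 -0.76]
```

arm_command([
  [0.68,1,0,0,0],
])

```text
time: 6.65
eef_pos: [579.9, 50.9, 91.5]
ee_rot: [1.513, 2.741, 0.001]
contact_force: [14.2, -16.8, -0.0]
gripper_width: 60.3
```

```bash
python3 w.py
```

```text
[-12.6 -12.3  -0.2] F stand [  2.9 -21.8  -0. ] [-2.88 -2.32 -0.87]
```

arm_command([
  [0.68,-6,0,0,0],
  [0.68,-14,0,-5,0],
  [0.68,-20,0,-40,0],
  [0.68,-60,-30,-80,0],
  [0.68,-100,-60,-80,0],
])

```text
time: 7.15
eef_pos: [581.1, -51.3, 171.7]
ee_rot: [1.509, 2.751, 0.002]
contact_force: [0.1, 0.3, 0.2]
gripper_width: 59.5
```

```bash
python3 snap.py d3 side 330 170 410 240;python3 snap.py d3t top 210 120 310 210
```

```text
scale 8.428571428571429 F [-1.  -6.5  0.2] T [-0.25  0.07  0.02] pos [580.4 -59.  171.1]
scale 6.555555555555555 F [-1.1  0.8 -0.5] T [-0.01  0.09 -0.01] pos [580.2 -55.9 169.6]
```

View pics/d3.png

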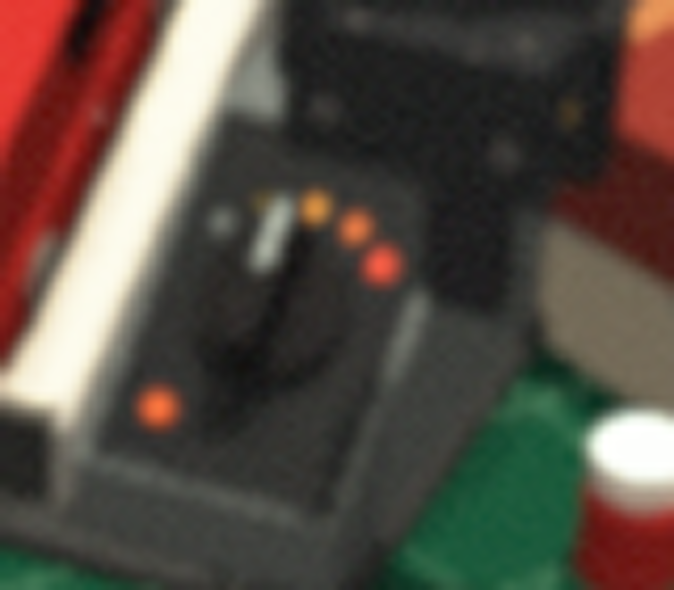

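View pics/d3t.png

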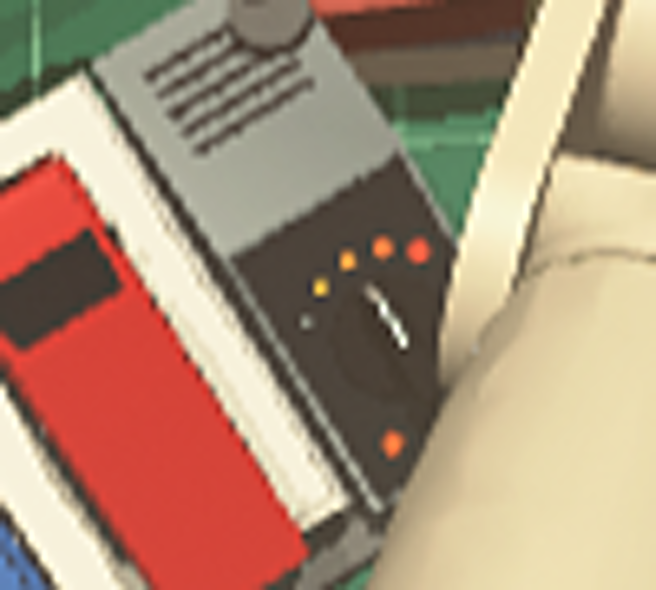

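```bash
python3 -c "
from h import *
go(589,45,93.7,122.65)"
```

```text
t 7.25 pos [580.2 -55.9 169.6] head 122.06  -> shift [81.  61.  75.8] turn -0.59 F [-1.1  0.8 -0.5] w 59.8
```

arm_command([
  [0.68,40,30,0,-0.6],
  [0.68,80,61,0,-0.6],
  [0.68,80,61,40,-0.6],
  [0.68,80,61,60,-0.6],
  [0.68,80,61,75,-0.6],
])

```text
time: 7.75
eef_pos: [587.7, 50.2, 91.0]
ee_rot: [-1.497, -2.757, 0.002]
contact_force: [0.9, 0.1, -0.5]
gripper_width: 59.9
```

```bash
python3 w.py
```

```text
[ -6.3 -17.1  -0.7] F stand [ 0.8 -0.4 -0.5] [-0.06  0.03 -0.04]
```

arm_command([
  [0.68,0,-1,-2,0],
  [0.68,2,-1,-2,0],
  [0.68,4,-1,-2,0],
])

```text
time: 8.05
eef_pos: [586.3, 51.9, 96.2]
ee_rot: [1.5, 2.759, 0.001]
contact_force: [-0.1, 0.5, 0.4]
gripper_width: 60.0
```

```bash
python3 w.py
```

```text
[ -6.7 -14.9   4.5] F stand [0.2 0.4 0.4] [-0.03  0.   -0.04]
```

arm_command([
  [0.68,1,0,0,0],
  [0.68,2,0,0,0],
])

```text
time: 8.25
eef_pos: [585.6, 53.0, 96.0]
ee_rot: [1.5, 2.757, 0.001]
contact_force: [3.2, -4.0, 1.0]
gripper_width: 59.6
```

```bash
python3 w.py
```

```text
[ -6.6 -13.6   4.3] F stand [ 0.5 -5.1  1. ] [-0.65 -0.48 -0.17]
```

arm_command([
  [0.68,-1,-2,3,0],
  [0.68,1,-2,3,0],
  [0.68,2,-2,3,0],
])

```text
time: 8.55
eef_pos: [583.5, 52.3, 92.6]
ee_rot: [1.5, 2.755, -0.0]
contact_force: [9.7, -10.2, -0.2]
gripper_width: 59.7
```

```bash
python3 w.py
```

```text
[ -8.7 -13.1   0.9] F stand [  2.7 -13.8  -0.2] [-1.73 -1.34 -0.46]
```

arm_command([
  [0.68,1,0,0,0],
  [0.68,2,0,0,0],
])

```text
time: 8.75
eef_pos: [583.2, 53.1, 92.8]
ee_rot: [1.5, 2.752, -0.001]
contact_force: [10.6, -15.6, -1.3]
gripper_width: 60.1
```

```bash
python3 w.py
```

```text
[ -8.6 -12.2   1.1] F stand [  0.5 -18.8  -1.3] [-2.47 -1.8  -0.63]
```

arm_command([
  [0.68,1.5,0,0,0],
])

```text
time: 8.85
eef_pos: [581.4, 55.2, 92.5]
ee_rot: [1.502, 2.755, -0.0]
contact_force: [0.4, -0.4, 0.2]
gripper_width: 60.4
```

```bash
python3 w.py
```

```text
[-8.9 -9.5  0.8] F stand [ 0.1 -0.5  0.2] [-0.05  0.04  0.05]
```

arm_command([
  [0.68,1.5,0,0,0],
])

```text
time: 8.95
eef_pos: [579.3, 57.7, 91.9]
ee_rot: [-1.502, -2.759, 0.0]
contact_force: [3.9, -4.7, 0.7]
gripper_width: 59.5
```

```bash
python3 w.py
```

```text
[-9.4 -6.2  0.2] F stand [ 0.7 -6.1  0.7] [-0.9  -0.58 -0.16]
```

arm_command([
  [0.8,-10,0,0,0],
  [0.8,-18,0,-5,0],
  [0.8,-30,0,-50,0],
  [0.8,-70,-30,-90,0],
  [0.8,-110,-60,-90,0],
])

```text
time: 9.45
eef_pos: [591.0, -56.0, 184.5]
ee_rot: [1.494, 2.757, 0.003]
contact_force: [0.3, -0.8, 0.2]
gripper_width: 70.4
```

```bash
python3 snap.py d4 side 330 170 410 240;python3 snap.py d4t top 210 120 310 210
```

```text
scale 8.428571428571429 F [ 0.2 -6.6  0.6] T [-0.28 -0.01 -0.03] pos [590.2 -63.8 183.8]
scale 6.555555555555555 F [-0.6  1.  -0.4] T [-0.01  0.05 -0.02] pos [589.9 -60.6 182.1]
```

View pics/d4.png

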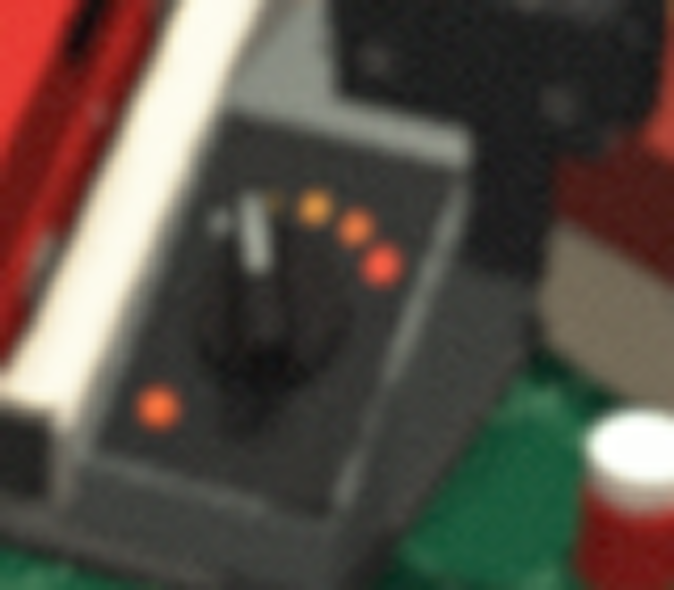

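View pics/d4t.png

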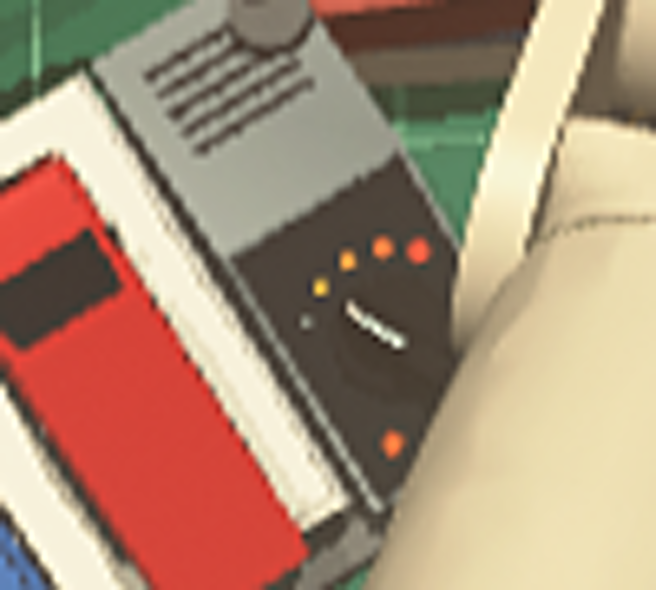

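```bash
python3 - <<'E'
from h import *
import pickle
ps,out=pickle.load(open("d0.pkl","rb"))
v=np.load("stand.npy"); R=Rz(v[2]); o=np.array([v[0],v[1],0])
a=np.radians(35); ux=np.array([np.cos(a),0,np.sin(a)]); 
P=[]
for t,s in [((348,303),(252,197)),((405,345),(262,270))]:
    x,e=tri([ps["top"],ps["side"]],[np.array(t)/6.556+[210,120]-.4,np.array(s)/8.43+[330,170]-.4]); q=(x-o)@R; P.append([q@ux+1.9,-q[1]-198.29])
P=np.array(P);print(P, np.degrees(np.arctan2(P[0,1],P[0,0]))+50,np.degrees(np.arctan2(*(P[0]-P[1])[::-1]))+50)
go(*(R@[-85+62.5*.866-34*1, -95,40+62.5*.5+68*.866]+o),212.65)
E
```

```text
[[ 25.19314111 -11.44404896]
 [  1.16793901   0.2661332 ]] 25.569954596430517 24.01482047223139
t 9.55 pos [589.9 -60.6 182.1] head 122.62  -> shift [215.   65.7  51.5] turn -90.03 F [-0.6  1.  -0.4] w 70.2
```

arm_command([
  [0.84,40,12,-10,-8.5],
  [0.84,80,25,-15,-17],
  [0.84,120,37,-15,-25.5],
  [0.84,160,50,-15,-34],
  [0.84,200,60,-15,-42.5],
])

```text
time: 10.05
eef_pos: [530.5, 147.0, 195.2]
ee_rot: [-0.389, -3.116, -0.0]
contact_force: [0.1, 0.4, -0.1]
gripper_width: 73.9
```

arm_command([
  [0.84,0,0,0,-8.5],
  [0.84,0,0,0,-17],
  [0.84,0,0,0,-25.5],
  [0.84,0,0,0,-34],
  [0.84,0,0,0,-42.5],
])

```text
time: 10.55
eef_pos: [531.1, 145.4, 195.1]
ee_rot: [0.767, -3.045, -0.001]
contact_force: [0.2, 0.4, -0.3]
gripper_width: 74.2
```

arm_command([
  [0.84,0,0,0,-5],
  [0.84,0,0,0,-5],
])

```text
time: 10.75
eef_pos: [531.1, 145.4, 195.2]
ee_rot: [0.891, -3.012, -0.001]
contact_force: [-0.0, 0.2, 0.3]
gripper_width: 74.0
```

```bash
cat > body.py <<'E'
from h import *
def tray(x,y=-95,z=68):
    v=np.load("stand.npy"); R=Rz(v[2]); return R@np.array([-85+x*.866-z*.5,y,40+x*.5+z*.866])+[v[0],v[1],0]
E
python3 -c "
from body import *
g=tray(62.5);print(g);go(*g,212.65)
"; python3 snap.py v1 side 250 90 410 220
```

```text
[529.48427646 155.82470453 130.138     ]
t 10.75 pos [531.1 145.4 195.2] head -147.03  -> shift [-4.4  9.6 65. ] turn 0.32 F [-0.   0.2  0.3] w 74.0
scale 4.538461538461538 F [-1.2 -0.2  0.2] T [ 0.03  0.03 -0.03] pos [531.2 145.3 195.2]
```

View pics/v1.png

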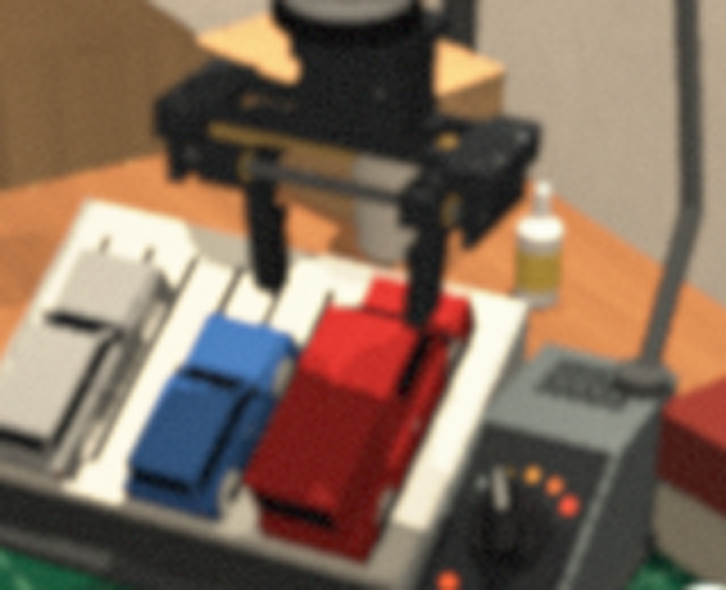

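arm_command([
  [0.84,-4.5,9.5,5,0.3],
  [0.84,-4.5,9.5,20,0.3],
  [0.84,-4.5,9.5,35,0.3],
  [0.84,-4.5,9.5,45,0.3],
  [0.84,-4.5,9.5,50,0.3],
])

```text
time: 11.3
eef_pos: [529.5, 155.9, 144.3]
ee_rot: [0.881, -3.014, -0.001]
contact_force: [0.5, 0.2, -0.2]
gripper_width: 73.9
```

```bash
python3 -c "
from body import *
import pickle
ps,_=pickle.load(open('d0.pkl','rb'))
print((proj(ps['side'],[531.2,145.3,195.2])))
g=tray(62.5);go(*g,212.65)
"; python3 snap.py v2 side 270 120 390 215
```

```text
[[325.94316872 155.8285193 ]]
t 11.30 pos [529.5 155.9 144.3] head -147.42  -> shift [ 0.  -0.1 14.2] turn -0.07 F [ 0.5  0.2 -0.2] w 73.9
scale 6.2105263157894735 F [ 0.6  0.9 -0.2] T [0.05 0.04 0.02] pos [529.4 155.8 144.1]
```

View pics/v2.png

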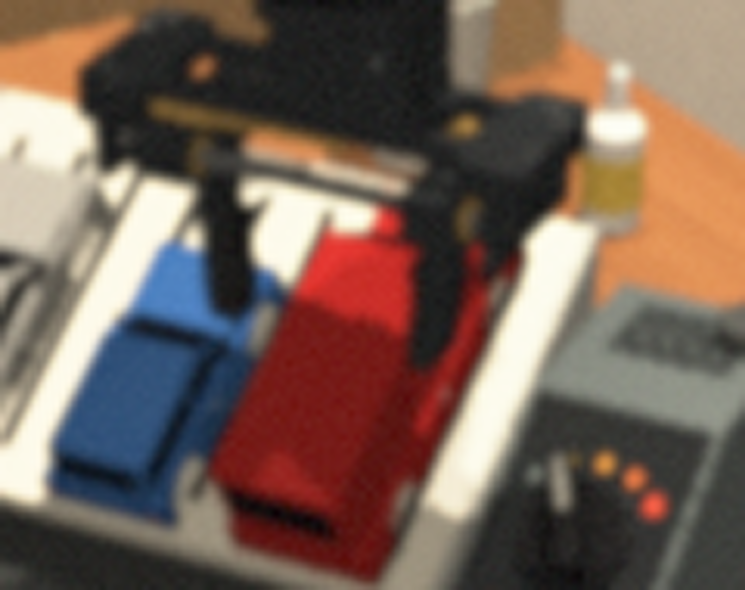

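arm_command([
  [0.84,0,0,10,0],
  [0.84,0,0,20,0],
  [0.84,0,0,30,0],
  [0.84,0,0,38,0],
  [0.84,0,0,44,0],
])

```text
time: 11.85
eef_pos: [529.8, 155.4, 100.5]
ee_rot: [0.882, -3.015, -0.0]
contact_force: [1.0, 0.7, 0.3]
gripper_width: 74.2
```

arm_command([
  [0.6,0,0,0,0],
  [0.6,0,0,0,0],
  [0.6,0,0,0,0],
  [0.6,0,0,0,0],
], grip_force=10)

```text
time: 12.25
eef_pos: [530.1, 155.5, 101.7]
ee_rot: [-0.882, 3.015, -0.0]
contact_force: [-1.0, 0.2, -0.2]
gripper_width: 56.0
```

```bash
python3 snap.py v3 side 270 120 390 215; python3 -c "
from body import *
g=tray(62.5);go(*g,212.65)"
```

```text
scale 6.2105263157894735 F [0.5 0.6 0.6] T [ 0.16  0.04 -0.02] pos [530.1 155.5 101.7]
t 12.30 pos [530.1 155.5 101.7] head -147.38  -> shift [  0.3   0.6 -28.4] turn -0.03 F [0.5 0.6 0.6] w 56.3
```

View pics/v3.png

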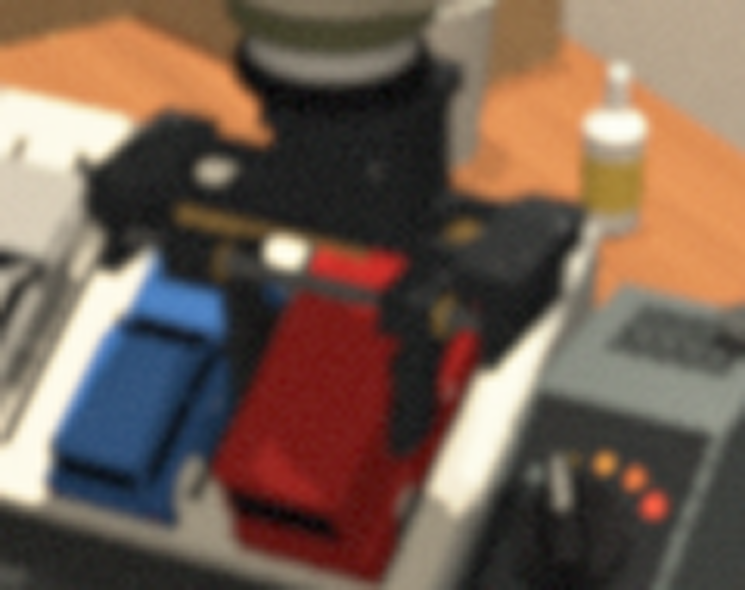

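arm_command([
  [0.4,0,0,0,0],
  [0.4,0,0,-3,0],
  [0.4,0,0,-10,0],
  [0.4,0,0,-22,0],
  [0.4,0,0,-35,0],
])

```text
time: 12.8
eef_pos: [530.0, 155.5, 137.6]
ee_rot: [-0.882, 3.015, -0.0]
contact_force: [-0.5, 1.2, -0.7]
gripper_width: 56.1
```

arm_command([
  [0.4,0,0,-20,0],
  [0.4,0,0,-45,0],
  [0.4,0,0,-70,0],
  [0.4,0,0,-80,0],
  [0.4,0,0,-80,0],
])

```text
time: 13.3
eef_pos: [530.4, 155.5, 218.0]
ee_rot: [-0.881, 3.012, -0.001]
contact_force: [-0.6, 1.0, -1.7]
gripper_width: 56.0
```

```bash
python3 snap.py v4 side 230 60 410 215
```

```text
scale 3.806451612903226 F [-0.4  0.3 -2.2] T [0.05 0.05 0.05] pos [529.9 155.5 216.5]
```

View pics/v4.png

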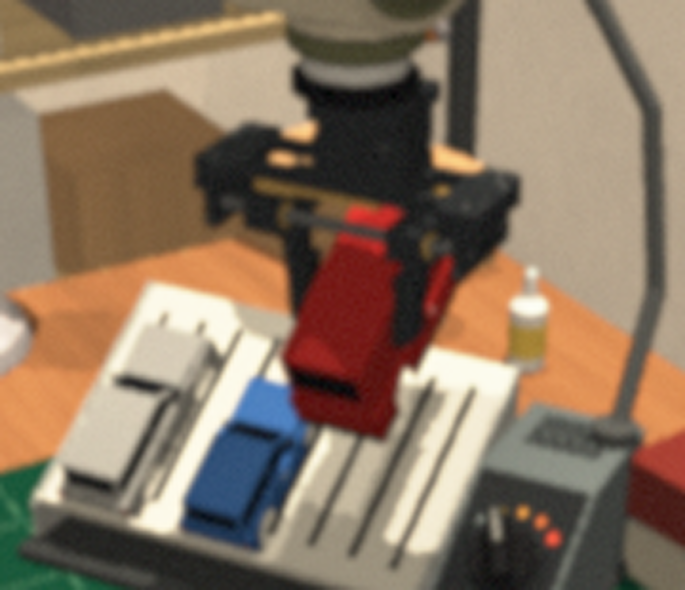

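```bash
python3 -c "
from h import *
import pickle
ps,_=pickle.load(open('d0.pkl','rb'))
for uv in [(255,280),(240,265),(260,300),(291,230),(188,322),(210,300),(213,345),(180,265),(343,243),(310,260),(260,225)]: print(uv,onplane(ps['top'],uv,0)[0].round())
go(330,150,80,212.65)"
```

```text
(255, 280) [319. 120.   0.]
(240, 265) [359. 159.   0.]
(260, 300) [266. 106.   0.]
(291, 230) [451.  23.   0.]
(188, 322) [212. 294.   0.]
(210, 300) [268. 238.   0.]
(213, 345) [152. 228.   0.]
(180, 265) [362. 318.   0.]
(343, 243) [ 414. -116.    0.]
(310, 260) [369. -27.   0.]
(260, 225) [466. 106.   0.]
t 13.35 pos [529.9 155.5 216.5] head -147.38  -> shift [171.3 103.2 136.4] turn -0.03 F [-0.4  0.3 -2.2] w 55.8
```

```bash
python3 -c "
from h import *
go(345,120,130,180)"
```

```text
t 13.35 pos [529.9 155.5 216.5] head -147.38  -> shift [174.9  69.8  86.4] turn 32.62 F [-0.4  0.3 -2.2] w 55.8
```

arm_command([
  [0.4,15,6,0,3],
  [0.4,45,18,0,10],
  [0.4,80,32,5,18],
  [0.4,115,46,20,25],
  [0.4,150,60,45,31],
])

```text
time: 13.85
eef_pos: [369.7, 124.9, 170.5]
ee_rot: [-0.037, 3.141, -0.0]
contact_force: [-0.3, 0.6, -1.5]
gripper_width: 55.7
```

```bash
python3 -c "
from h import *
go(345,120,75,180)"
```

```text
t 13.85 pos [369.7 124.9 170.5] head -178.66  -> shift [24.8 -4.4 95.5] turn 1.34 F [-0.3  0.6 -1.5] w 55.7
```

arm_command([
  [0.4,10,-2,25,1.3],
  [0.4,20,-4,50,1.3],
  [0.4,25,-4,75,1.3],
  [0.4,25,-4,90,1.3],
  [0.4,25,-4,97,1.3],
])

```text
time: 14.35
eef_pos: [345.0, 120.4, 72.7]
ee_rot: [0.008, -3.138, 0.0]
contact_force: [0.2, 0.5, -1.5]
gripper_width: 55.6
```

```bash
python3 snap.py v5 side 180 120 420 300; python3 -c "
from h import *
go(345,120,65,180)"
```

```text
scale 3.25 F [-0.7  1.3 -2.3] T [ 0.05  0.12 -0.04] pos [345.2 120.4  72.6]
t 14.40 pos [345.2 120.4  72.6] head -179.70  -> shift [ 0.1 -0.4  7.6] turn 0.30 F [-0.7  1.3 -2.3] w 55.9
```

View pics/v5.png

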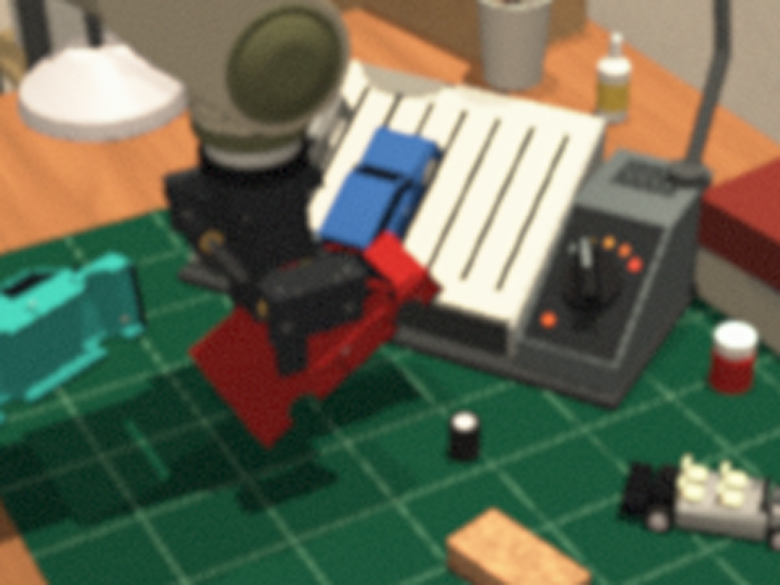

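arm_command([
  [0.4,0,0,4,0],
  [0.4,0,0,8,0],
  [0.4,0,0,12,0],
  [0.4,0,0,15,0],
  [0.4,0,0,18,0],
], grip_force=7)

```text
time: 14.9
eef_pos: [348.8, 120.4, 57.5]
ee_rot: [-0.009, 3.135, 0.0]
contact_force: [4.8, 0.5, 9.2]
gripper_width: 56.0
```

```bash
python3 snap.py v6 side 180 120 420 300; python3 -c "
from h import *
go(345,120,41,180)"
```

```text
scale 3.25 F [ 3.6 -0.2  7.6] T [ 0.08 -0.61  0.04] pos [348.8 120.4  57.3]
t 14.95 pos [348.8 120.4  57.3] head -179.69  -> shift [ 3.9 -0.4 16.2] turn 0.31 F [ 3.6 -0.2  7.6] w 56.0
```

View pics/v6.png

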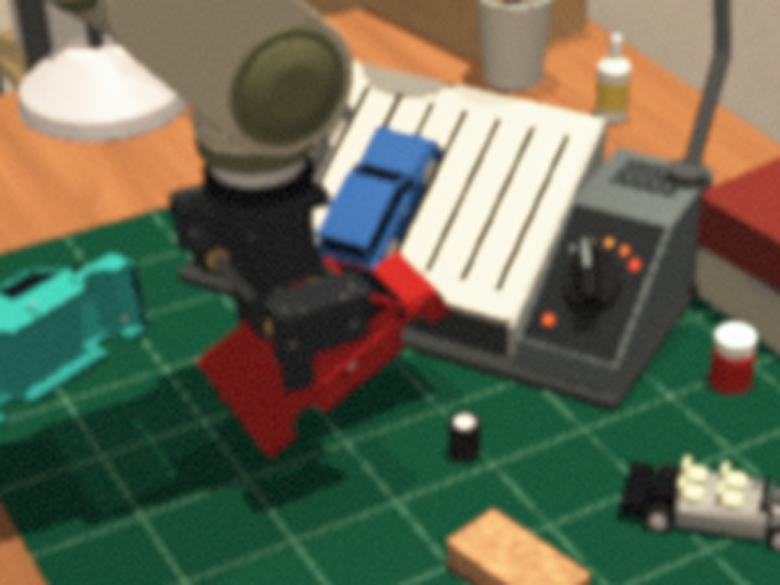

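arm_command([
  [0.4,0,0,0,0],
  [0.4,0,0,0,0],
  [0.4,0,0,2,0],
], grip_force=3)

```text
time: 15.25
eef_pos: [347.0, 120.4, 54.8]
ee_rot: [-0.009, 3.14, -0.0]
contact_force: [2.2, -0.2, 3.9]
gripper_width: 56.0
```

```bash
python3 -c "
from h import *
go(345,120,41,180)"
```

```text
t 15.25 pos [347.  120.4  54.8] head -179.68  -> shift [ 2.1 -0.4 13.8] turn 0.32 F [ 2.2 -0.2  3.9] w 56.0
```

arm_command([
  [0.4,0,0,2,0],
  [0.4,0,0,4,0],
  [0.4,0,0,6,0],
  [0.4,0,0,8,0],
  [0.4,0,0,10,0],
])

```text
time: 15.75
eef_pos: [346.4, 120.4, 44.2]
ee_rot: [-0.009, 3.141, -0.0]
contact_force: [3.1, -0.2, 3.4]
gripper_width: 56.0
```

```bash
python3 snap.py v7 side 180 120 420 300; python3 -c "
from h import *
go(345,120,41,180)"
```

```text
scale 3.25 F [2.7 0.  2. ] T [ 0.05 -0.33 -0.01] pos [346.3 120.4  44. ]
t 15.80 pos [346.3 120.4  44. ] head -179.69  -> shift [ 1.3 -0.4  3. ] turn 0.31 F [2.7 0.  2. ] w 56.0
```

View pics/v7.png

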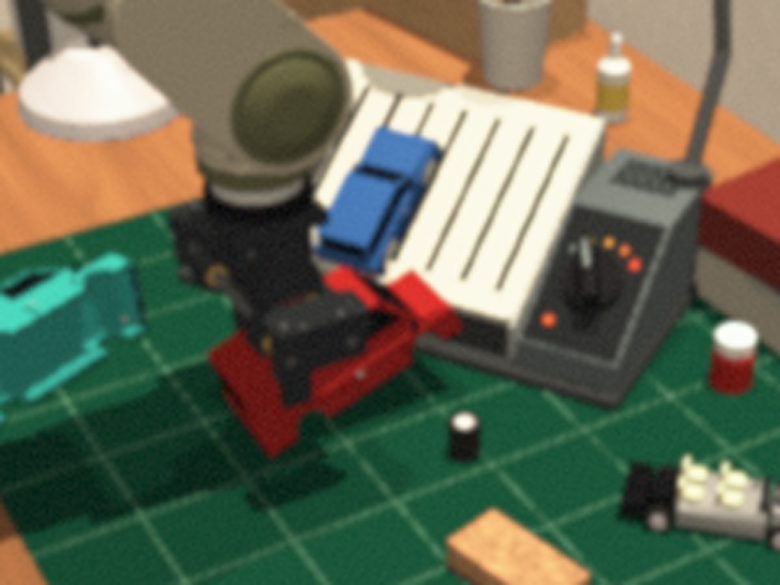

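arm_command([
  [0.4,0,0,2,0],
  [0.4,0,0,4,0],
  [0.4,0,0,6,0],
  [0.4,0,0,8,0],
])

```text
time: 16.2
eef_pos: [346.1, 120.5, 36.2]
ee_rot: [0.009, -3.141, 0.0]
contact_force: [0.4, -0.4, -1.5]
gripper_width: 56.3
```

```bash
python3 snap.py v8 side 180 120 420 300; python3 -c "
from h import *
go(345,120,36,180)"
```

```text
scale 3.25 F [-1.   1.  -1.2] T [ 0.12 -0.05  0.01] pos [345.4 120.5  35.7]
t 16.25 pos [345.4 120.5  35.7] head -179.68  -> shift [ 0.4 -0.5 -0.3] turn 0.32 F [-1.   1.  -1.2] w 56.2
```

View pics/v8.png

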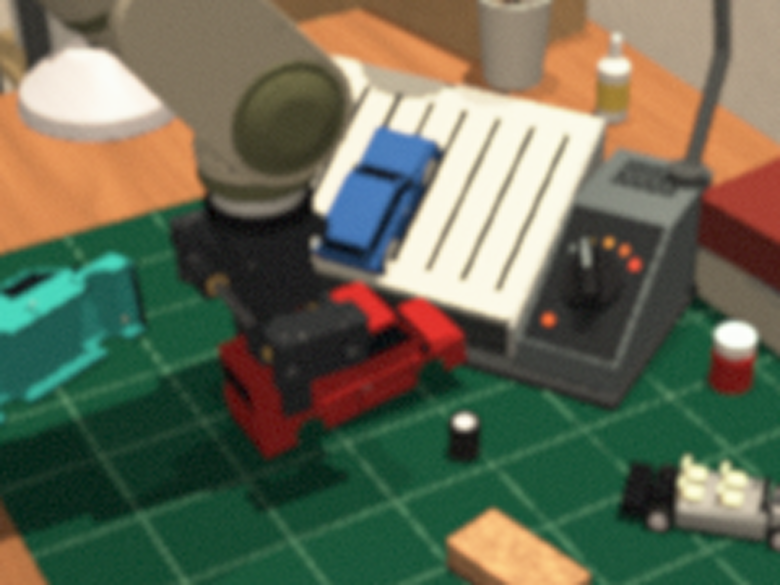

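arm_command([
  [0.4,0,0,1.5,0],
  [0.4,0,0,3,0],
  [0.4,0,0,3,0],
])

```text
time: 16.55
eef_pos: [345.7, 120.5, 33.1]
ee_rot: [0.009, -3.14, -0.0]
contact_force: [-0.5, -0.2, -0.7]
gripper_width: 55.9
```

```bash
python3 snap.py v9 side 180 180 360 300; python3 -c "
from h import *
go(345,120,36,180)"
```

```text
scale 4.333333333333333 F [ 0.4  1.5 -1.5] T [0.08 0.06 0.02] pos [345.9 120.5  33.2]
t 16.60 pos [345.9 120.5  33.2] head -179.67  -> shift [ 0.9 -0.5 -2.8] turn 0.33 F [ 0.4  1.5 -1.5] w 56.2
```

View pics/v9.png

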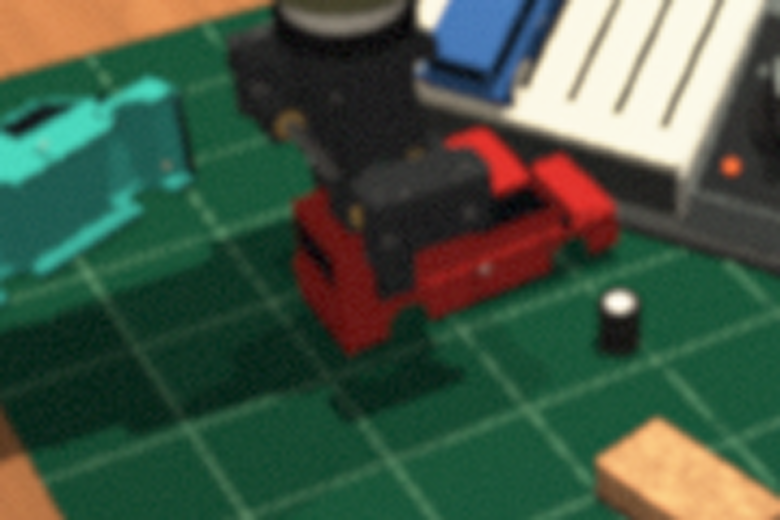

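```bash
python3 -c "
from h import *
import pickle
ps,_=pickle.load(open('d0.pkl','rb'));p=ps['side']
o=p['world_from_camera'][:3,3]
for nm,c,y in [('tail sill R',(350,354),89.5),('nose sill R',(603,252),89.5),('sill mid R',(432,320),89.5),('tail sill L',(303,275),151.5)]:
    uv=np.array(c)/4.3333+[180,180]-.4; q=onplane(p,uv,0)[0]; d=q-o; t=(y-o[1])/d[1]; print(nm,(o+d*t).round(1))
"
```

```text
tail sill R [317.5  89.5  -1.7]
nose sill R [477.7  89.5   6.7]
sill mid R [367.7  89.5   1.6]
tail sill L [318.4 151.5  11.3]
```

arm_command([
  [0.4,0,0,1.5,0],
  [0.4,0,0,3,0],
  [0.4,0,0,3,0],
])

```text
time: 16.9
eef_pos: [346.6, 120.4, 30.4]
ee_rot: [-0.009, 3.141, 0.0]
contact_force: [0.3, 1.2, 0.3]
gripper_width: 56.3
```

```bash
python3 snap.py v10 side 180 180 360 300; python3 -c "
from h import *
go(345,120,36,180)"
```

```text
scale 4.333333333333333 F [0.  0.5 0. ] T [ 0.22 -0.09 -0.01] pos [346.6 120.5  30.4]
t 16.95 pos [346.6 120.5  30.4] head -179.68  -> shift [ 1.6 -0.4 -5.6] turn 0.32 F [0.  0.5 0. ] w 56.4
```

View pics/v10.png

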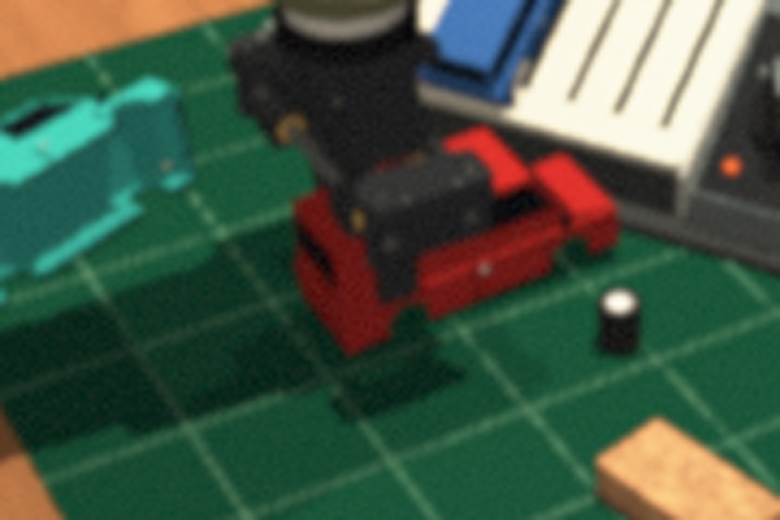

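arm_command([
  [0.68,0,0,0,0],
  [0.75,0,0,0,0],
  [0.82,0,0,0,0],
  [0.82,0,0,-15,0],
  [0.82,0,0,-50,0],
])

```text
time: 17.45
eef_pos: [344.9, 120.3, 79.6]
ee_rot: [0.008, -3.136, 0.0]
contact_force: [-0.1, 0.2, 0.8]
gripper_width: 72.1
```

arm_command([
  [0.82,0,0,-30,0],
  [0.82,0,0,-60,0],
  [0.82,0,0,-60,0],
])

```text
time: 17.75
eef_pos: [347.9, 120.5, 143.2]
ee_rot: [-0.009, 3.135, 0.0]
contact_force: [0.5, -0.3, -0.5]
gripper_width: 72.6
```

```bash
python3 - <<'E'
from h import *
import pickle
from scipy.optimize import minimize
ps={n:get_image(n) for n in("top","side")}
pickle.dump(ps,open("d1.pkl","wb"))
for n in ps: cv2.imwrite(f"pics/w_{n}.png",ps[n]["image"][:,:,::-1])
go(0,0,0,0)
E
```

```text
t 17.85 pos [346.3 120.4 140.3] head -179.68  -> shift [ 347.  -118.5  140.1] turn -179.68 F [-0.4 -0.   0.2] w 72.4
```

View pics/w_side.png

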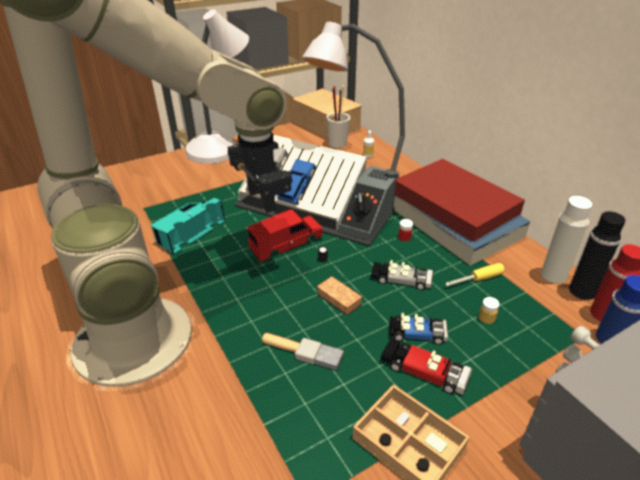

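View pics/w_top.png

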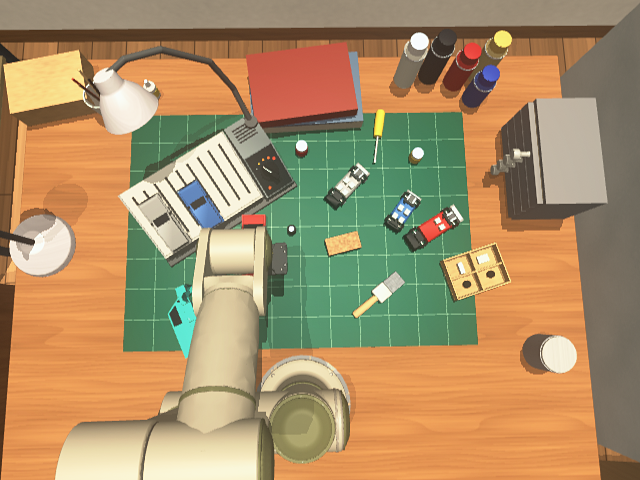

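```bash
python3 - <<'E'
from h import *
import pickle
from scipy.optimize import minimize
ps=pickle.load(open("d1.pkl","rb"))
p=ps["side"]
hsv=cv2.cvtColor(p["image"],cv2.COLOR_RGB2HSV);H,S,V=[hsv[...,i] for i in range(3)]
c=(((H<8)|(H>172))&(S>140)).astype(np.uint8); b=np.zeros_like(c); b[195:275,235:335]=1; c&=b
c=cv2.morphologyEx(c,cv2.MORPH_CLOSE,np.ones((9,9)))
def hul(x,y,yaw): R=Rz(yaw); return [h@R.T+[x,y,0] for h in MODEL["red_van"]]
f=lambda v:np.abs(render(p,hul(*v))-c).sum()
x0=[317,120.5,0]
r=minimize(f,x0,method="Nelder-Mead",options=dict(initial_simplex=[x0,[325,120,0],[317,128,0],[317,120,.08]],xatol=.02,fatol=.3));print(r.x,r.fun,c.sum())
g=lambda v:f([v[0],120.4,0]); 
print([(x,round(f([x,120.4,0.]))) for x in range(306,328,2)])
im=p["image"][:,:,::-1].copy()
for h in hul(*r.x): cv2.polylines(im,[cv2.convexHull(proj(p,h).round().astype(np.int32))],1,(0,255,0))
cv2.imwrite("pics/w1.png",cv2.resize(im[190:280,230:340],None,fx=6.5,fy=6.5,interpolation=cv2.INTER_NEAREST))
cv2.imwrite("pics/w2.png",cv2.resize(p["image"][300:400,370:480,::-1],None,fx=6,fy=6,interpolation=cv2.INTER_CUBIC))
cv2.imwrite("pics/w3.png",cv2.resize(ps["top"]["image"][180:260,380:470,::-1],None,fx=7.5,fy=7.5,interpolation=cv2.INTER_CUBIC))
E
```

```text
[3.19511023e+02 1.18182059e+02 1.07110238e-01] 190.2078431372549 2387
[(306, 592), (308, 536), (310, 482), (312, 430), (314, 377), (316, 347), (318, 353), (320, 368), (322, 395), (324, 424), (326, 460)]
```

View pics/w1.png

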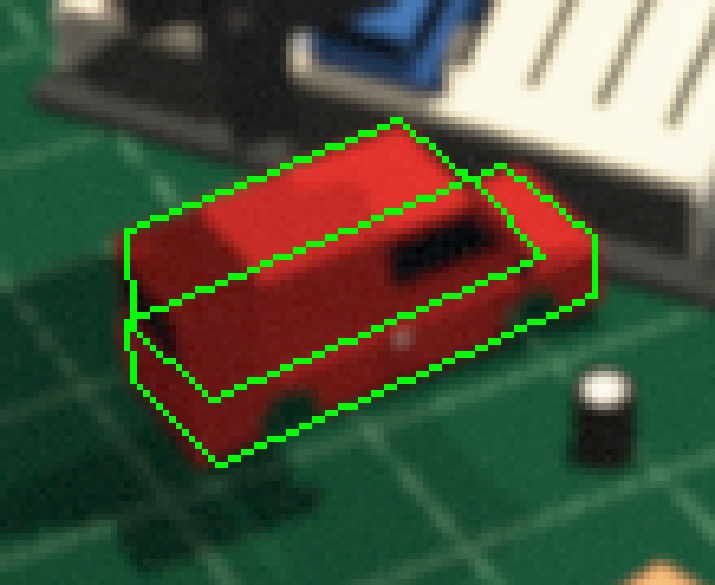

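View pics/w2.png

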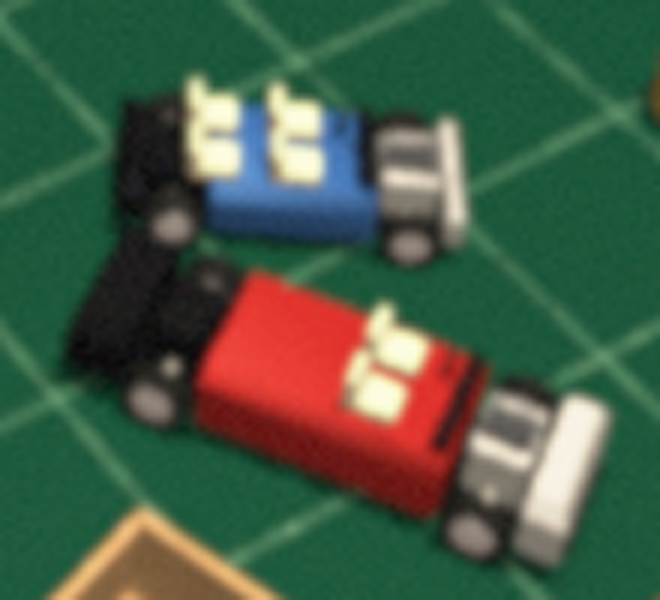

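View pics/w3.png

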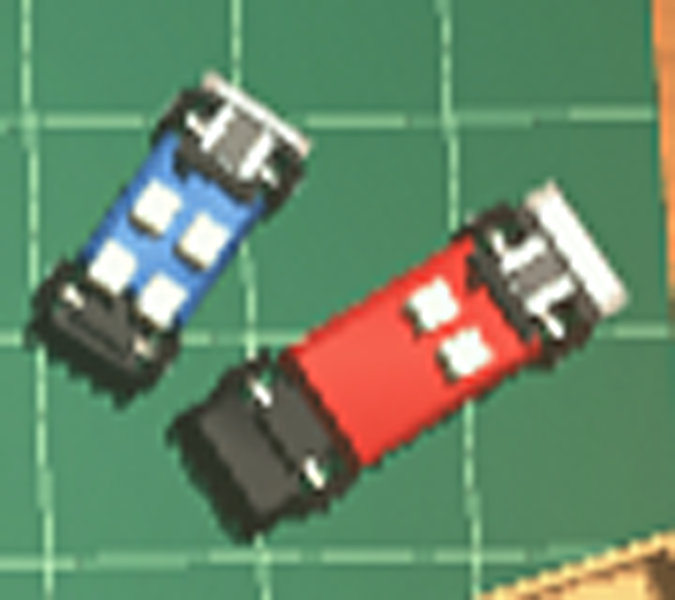

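```bash
python3 - <<'E'
from h import *
import pickle
ps=pickle.load(open("d1.pkl","rb"))
def hul(x,y,yaw): R=Rz(yaw); return [h@R.T+[x,y,0] for h in MODEL["red_van"]]
a=[]
for v in [(316,120.4,0.005),(319.5,118.2,.107)]:
    for n,(y0,y1,x0,x1) in {"side":(190,280,230,340),"top":(200,260,220,310)}.items():
        im=cv2.resize(ps[n]["image"][y0:y1,x0:x1,::-1],None,fx=3.5,fy=3.5,interpolation=cv2.INTER_CUBIC)
        for h in hul(*v): cv2.polylines(im,[cv2.convexHull(((proj(ps[n],h)+.5-[x0,y0])*3.5).round().astype(np.int32))],1,(0,255,0))
        a.append(cv2.copyMakeBorder(im,0,320-im.shape[0],0,400-im.shape[1],cv2.BORDER_CONSTANT))
cv2.imwrite("pics/w4.png",np.vstack([np.hstack(a[:2]),np.hstack(a[2:])])[:600])
E
```

```text
(no output)
```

View pics/w4.png

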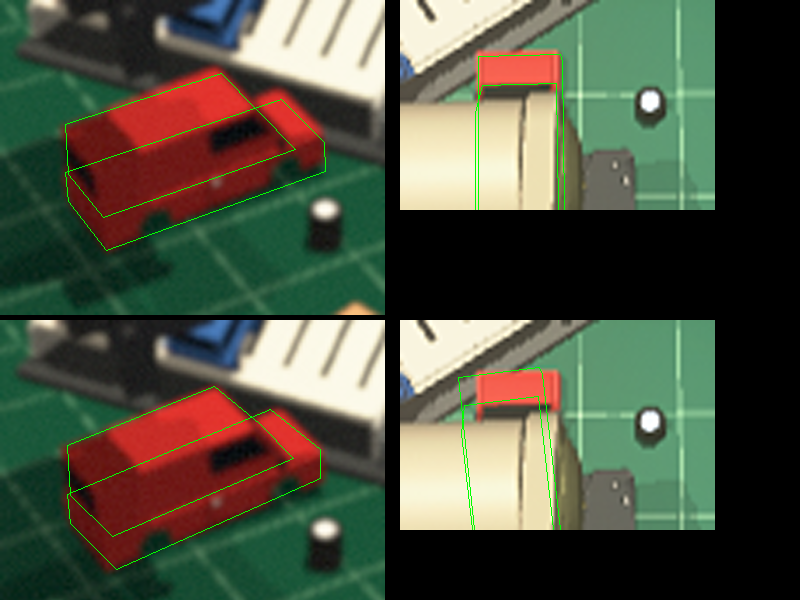

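arm_command([
  [0.82,-25,0,10,0],
  [0.82,-52,0,30,0],
  [0.82,-52,0,60,0],
  [0.82,-52,0,85,0],
  [0.82,-52,0,102,0],
])

```text
time: 18.35
eef_pos: [396.7, 120.6, 35.5]
ee_rot: [0.008, -3.137, 0.0]
contact_force: [-0.1, 0.7, -0.2]
gripper_width: 72.0
```

arm_command([
  [0.5,0,0,0,0],
  [0.4,0,0,0,0],
  [0.4,0,0,0,0],
  [0.4,0,0,0,0],
], grip_force=12)

```text
time: 18.75
eef_pos: [398.6, 120.8, 39.0]
ee_rot: [-0.009, 3.14, -0.0]
contact_force: [0.9, 0.0, -1.4]
gripper_width: 56.1
```

```bash
python3 -c "
from h import *
go(345,120,36,180)"
```

```text
t 18.75 pos [398.6 120.8  39. ] head -179.68  -> shift [53.6 -0.5  2.9] turn 0.32 F [ 0.9  0.  -1.4] w 56.1
```

arm_command([
  [0.4,0,0,-8,0],
  [0.4,10,0,-15,0],
  [0.4,30,0,-15,0],
  [0.4,45,0,-12,0],
  [0.4,45,0,-4,0],
])

```text
time: 19.25
eef_pos: [352.6, 120.6, 43.1]
ee_rot: [-0.009, 3.14, 0.0]
contact_force: [0.6, -0.4, -0.9]
gripper_width: 56.1
```

arm_command([
  [0.4,0,0,2,0],
  [0.4,0,0,4,0],
  [0.4,0,0,6,0],
  [0.4,0,0,8,0],
], grip_force=3)

```text
time: 19.65
eef_pos: [353.9, 120.5, 34.4]
ee_rot: [-0.009, 3.141, 0.0]
contact_force: [0.5, 0.7, -0.9]
gripper_width: 56.1
```

```bash
python3 snap.py x1 side 210 180 340 280; python3 -c "
from h import *
go(345,120,36,180)"
```

```text
scale 5.9 F [ 0.3 -0.1 -0.9] T [ 0.   -0.02  0.03] pos [353.7 120.5  34.1]
t 19.70 pos [353.7 120.5  34.1] head -179.69  -> shift [ 8.7 -0.4 -1.9] turn 0.31 F [ 0.3 -0.1 -0.9] w 56.2
```

View pics/x1.png

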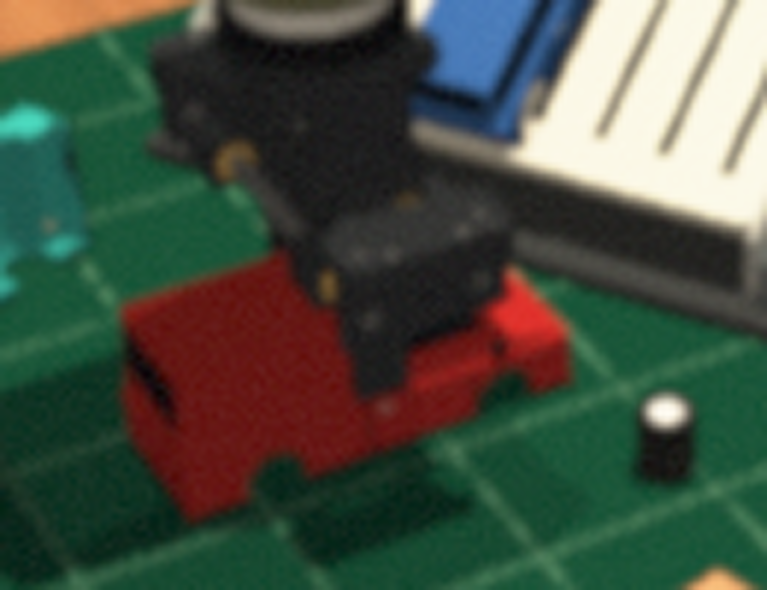

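arm_command([
  [0.4,0,0,2,0],
  [0.4,0,0,3,0],
  [0.4,0,0,3,0],
])

```text
time: 20.0
eef_pos: [353.7, 120.5, 31.5]
ee_rot: [-0.009, 3.141, 0.0]
contact_force: [1.7, 1.1, 0.3]
gripper_width: 56.0
```

```bash
cat > fitvan.py <<'E'
from h import *
from scipy.optimize import minimize
import sys
def fit(p,name,box,x0,dark=True,save=None,zfree=True,tilt=None):
    """fit x,z,pitch (y,yaw given) of body in side view; ignore dark gripper pixels"""
    im=p["image"]; hsv=cv2.cvtColor(im,cv2.COLOR_RGB2HSV);H,S,V=[hsv[...,i].astype(int) for i in range(3)]
    c=(((H<8)|(H>172))&(S>140)) if name=="red_van" else ((H>95)&(H<125)&(S>110))
    b=np.zeros(c.shape,bool); b[box[1]:box[3],box[0]:box[2]]=1; c&=b
    c=cv2.morphologyEx(c.astype(np.uint8),cv2.MORPH_CLOSE,np.ones((5,5)))
    ign=(V<70)&(c==0)&(S<140)   # gripper/dark: don't care
    W=~ign
    def hul(v,yy): 
        x,z,pt=v; y,yaw=yy; R=Rz(yaw)@Ry(-pt); return [h@R.T+[x,y,z] for h in MODEL[name]]
    x,y,z,yaw,pt=x0
    f=lambda v:(np.abs(render(p,hul(v,(y,yaw)))-c)*W).sum()
    i=[x,z,pt]
    r=minimize(f,i,method="Nelder-Mead",options=dict(initial_simplex=[i,[x+6,z,pt],[x,z+6,pt],[x,z,pt+.06]],xatol=.01,fatol=.2))
    if save:
        o=im[box[1]:box[3],box[0]:box[2],::-1]; k=min(780/o.shape[1],590/o.shape[0]); o=cv2.resize(o,None,fx=k,fy=k,interpolation=cv2.INTER_CUBIC)
        for h in hul(r.x,(y,yaw)): cv2.polylines(o,[cv2.convexHull(((proj(p,h)+.5-[box[0],box[1]])*k).round().astype(np.int32))],1,(0,255,0))
        cv2.imwrite(save,o)
    return r.x,r.fun
E
python3 -c "
from fitvan import *
go(345,120,36,180)
p=get_image('side')
print(fit(p,'red_van',(210,190,330,280),(272,120.5,0,.005,0),save='pics/x2.png'))"
```

```text
t 20.00 pos [353.7 120.5  31.5] head -179.68  -> shift [ 8.7 -0.4 -4.5] turn 0.32 F [1.7 1.1 0.3] w 56.0
(array([ 2.68776810e+02, -4.92058001e+00,  2.93434228e-02]), np.float64(98.03137254901961))
```

View pics/x2.png

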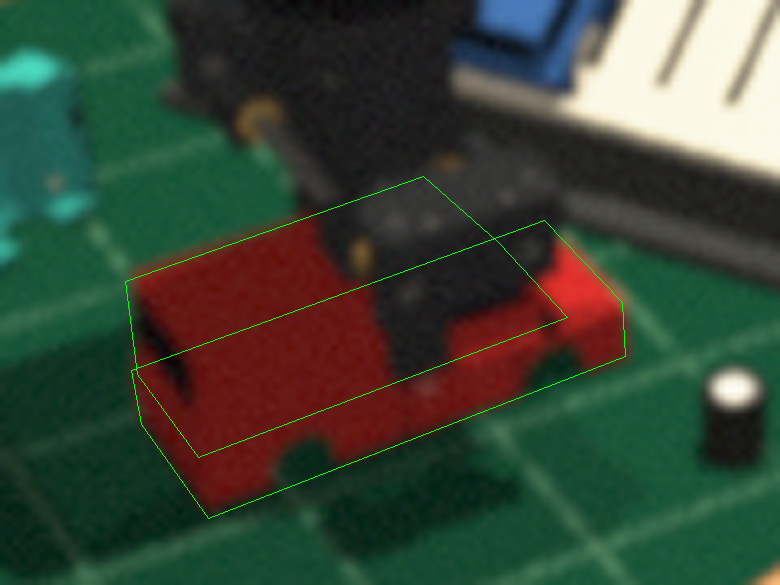

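```bash
python3 - <<'E'
from h import *
import pickle
ps=pickle.load(open("d1.pkl","rb"))
L={"RL":((290,350),(250,275)),"FL":((472,238),(490,360)),"RR":((370,467),(200,385)),"FR":((545,355),(430,470)),
"bumpL":((550,182),(608,405)),"bumpR":((630,300),(556,560)),"seat1":((432,303),(405,345)),"seat2":((467,352),(378,398))}
for k,(t,s) in L.items():
    x,e=tri([ps["top"],ps["side"]],[np.array(t)/7.5+[380,180]-.45,np.array(s)/6+[370,300]-.45]); print(k,x.round(1),e)
E
python3 - <<'E'
import cv2
t=cv2.imread("pics/w_top.png")
cv2.imwrite("pics/z1.png",cv2.resize(t[200:255,400:468],None,fx=11,fy=11,interpolation=cv2.INTER_NEAREST))
t=cv2.imread("pics/w_side.png")
cv2.imwrite("pics/z2.png",cv2.resize(t[335:398,375:475],None,fx=8,fy=8,interpolation=cv2.INTER_CUBIC))
E
```

```text
RL [ 450.4 -315.    23.2] [[-0.4, 0.7], [1.1, -0.2]]
FL [ 490.1 -381.8   26.4] [[-0.3, 0.4], [0.7, -0.1]]
RR [ 408.7 -341.6   23.5] [[-0.2, 0.5], [0.7, -0.1]]
FR [ 446.7 -404.6   27.3] [[-0.4, 0.7], [1.1, -0.2]]
bumpL [ 510.9 -411.9   23.6] [[-0.2, 0.3], [0.5, -0.1]]
bumpR [ 468.2 -440.8   11.4] [[-0.6, 0.9], [1.6, -0.3]]
seat1 [ 467.2 -365.7   30.6] [[-0.0, 0.0], [0.0, -0.0]]
seat2 [ 448.6 -376.8   29.4] [[-0.2, 0.4], [0.6, -0.1]]
```

View pics/z1.png

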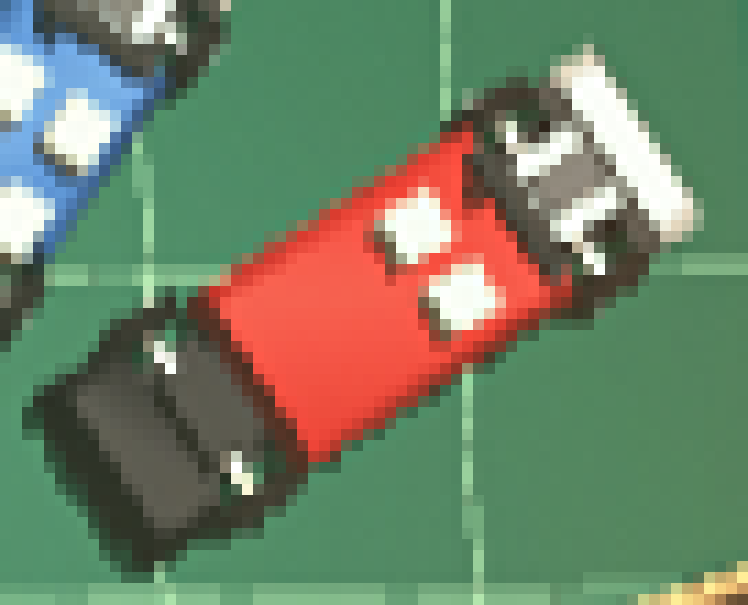

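View pics/z2.png

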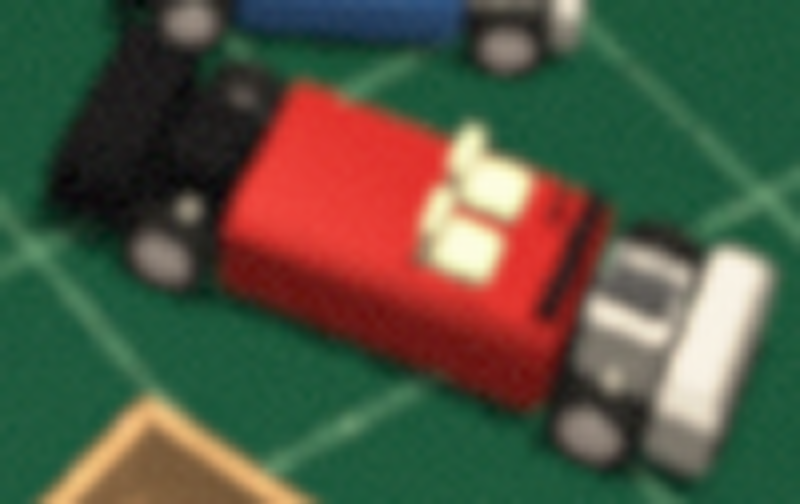

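```bash
python3 - <<'E'
from h import *
import pickle
ps=pickle.load(open("d1.pkl","rb"))
L={"TL":((25,420),(125,25)),"TR":((140,572),(50,200)),"NL":((590,45),(770,262)),"NR":((700,215),(705,475))}
P={}
for k,(t,s) in L.items():
    x,e=tri([ps["top"],ps["side"]],[np.array(t)/11+[400,200]-.45,np.array(s)/8+[375,335]-.45]); P[k]=x; print(k,x.round(1),e)
m=(P["TL"]+P["TR"]+P["NL"]+P["NR"])/4; d=(P["NL"]+P["NR"]-P["TL"]-P["TR"])/2
print(m,d,np.degrees(np.arctan2(d[1],d[0])),np.linalg.norm(d[:2]))
# wheels: hubs in side
for z in (10,12):
    for uv in((592,432),(165,258)): print(onplane(ps["side"],np.array(uv)/8+[375,335]-.45,z)[0].round(1))
u=np.array([np.cos(np.radians(-59.1)),np.sin(np.radians(-59.1))]); w=np.array([-u[1],u[0]])
for k in P: q=P[k][:2]-m[:2]; print(k,(q@u).round(1),(q@w).round(1),P[k][2].round(1))
E
```

```text
TL [ 425.5 -273.4   17.8] [[0.5, -1.0], [-1.4, 0.3]]
TR [ 387.2 -300.9    5.6] [[0.1, -0.1], [-0.2, 0.0]]
NL [ 510.9 -412.5   23.7] [[-0.3, 0.5], [0.8, -0.2]]
NR [ 470.  -441.1    7.4] [[-0.6, 1.0], [1.7, -0.3]]
[ 448.42264441 -356.97769075   13.6083672 ] [  84.1361462  -139.57738763    3.83131699] -58.9187593941745 162.97465519688518
[ 451.4 -419.6   10. ]
[ 398.3 -331.5   10. ]
[ 450.1 -420.6   12. ]
[ 397.2 -332.7   12. ]
TL -83.5 23.2 17.8
TR -79.5 -23.7 5.6
NL 79.7 25.1 23.7
NR 83.2 -24.6 7.4
```

arm_command([
  [0.4,0,0,0,0],
  [0.4,0,0,0,0],
  [0.4,0,0,-10,0],
  [0.4,0,0,-40,0],
  [0.4,0,0,-80,0],
], grip_force=15)

```text
time: 20.55
eef_pos: [351.8, 120.4, 111.2]
ee_rot: [0.009, -3.137, 0.0]
contact_force: [0.5, -0.7, -2.1]
gripper_width: 56.2
```

```bash
python3 -c "
from h import *
go(447.5,-356,120,121)"
```

```text
t 20.55 pos [351.8 120.4 111.2] head -179.69  -> shift [ -93.1 -477.    -9.2] turn 59.31 F [ 0.5 -0.7 -2.1] w 56.2
```

arm_command([
  [0.4,-3,-20,-10,3],
  [0.4,-10,-55,-15,10],
  [0.4,-18,-95,-20,18],
  [0.4,-26,-138,-20,25],
  [0.4,-35,-180,-20,32],
])

```text
time: 21.05
eef_pos: [388.9, -60.8, 131.3]
ee_rot: [-0.865, -3.019, -0.0]
contact_force: [1.1, 0.5, -1.4]
gripper_width: 55.5
```

```bash
python3 -c "
from h import *
go(447.5,-356,130,121)"
```

```text
t 21.05 pos [388.9 -60.8 131.3] head 148.03  -> shift [-206.1 -219.4    1.1] turn 27.03 F [ 1.1  0.5 -1.4] w 55.5
```

arm_command([
  [0.4,-30,-31,0,5],
  [0.4,-60,-63,0,11],
  [0.4,-90,-95,0,17],
  [0.4,-120,-127,0,22],
  [0.4,-148,-157,0,27],
])

```text
time: 21.55
eef_pos: [432.4, -272.2, 130.8]
ee_rot: [-1.544, -2.734, -0.001]
contact_force: [0.9, 0.4, -1.2]
gripper_width: 56.1
```

```bash
python3 -c "
from h import *
go(447.5,-356,115,121)"
```

```text
t 21.55 pos [ 432.4 -272.2  130.8] head 121.08  -> shift [-79.6 -30.3  15.7] turn 0.08 F [ 0.9  0.4 -1.2] w 56.1
```

arm_command([
  [0.4,-30,-10,0,0],
  [0.4,-60,-22,5,0],
  [0.4,-75,-28,15,0],
  [0.4,-79,-30,22,0],
  [0.4,-79,-30,25,0],
])

```text
time: 22.05
eef_pos: [447.7, -353.1, 105.1]
ee_rot: [-1.539, -2.736, -0.002]
contact_force: [-0.1, -0.3, -2.3]
gripper_width: 55.8
```

```bash
python3 - <<'E'
from fitvan import *
go(447.5,-356,105,121)
s=sense(); p=get_image("side"); t=get_image("top")
u=np.array([np.cos(np.radians(-59)),np.sin(np.radians(-59))])
tail=s["eef_pos"][:2]-84.7*u; z=s["eef_pos"][2]-31.5
im=p["image"][280:400,350:490,::-1]; im=cv2.resize(im,None,fx=4.9,fy=4.9,interpolation=cv2.INTER_CUBIC)
R=Rz(np.radians(-59))
for h in MODEL["red_van"]: cv2.polylines(im,[cv2.convexHull(((proj(p,h@R.T+[tail[0],tail[1],z])+.5-[350,280])*4.9).round().astype(np.int32))],1,(0,255,0))
cv2.imwrite("pics/y1.png",im)
cv2.imwrite("pics/y1t.png",cv2.resize(t["image"][170:270,370:480,::-1],None,fx=6,fy=6,interpolation=cv2.INTER_CUBIC))
E
```

```text
t 22.05 pos [ 447.7 -353.1  105.1] head 121.29  -> shift [-2.4 -1.7  0.1] turn 0.29 F [-0.1 -0.3 -2.3] w 55.8
```

View pics/y1.png

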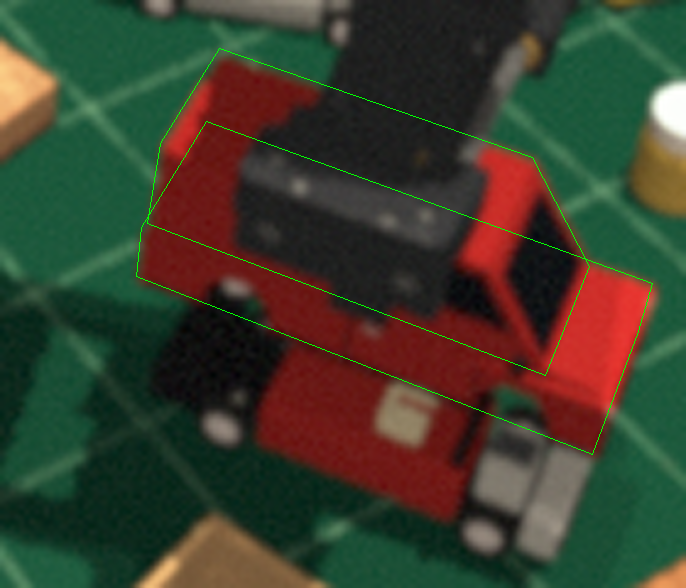

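View pics/y1t.png

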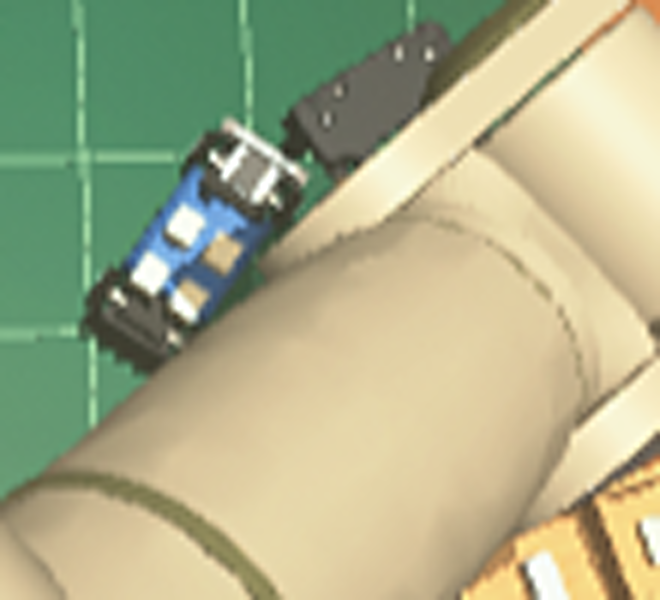

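arm_command([
  [0.4,-2.5,-1.5,0,0.3],
  [0.4,-2.5,-1.5,10,0.3],
  [0.4,-2.5,-1.5,22,0.3],
  [0.4,-2.5,-1.5,30,0.3],
  [0.4,-2.5,-1.5,30,0.3],
])

```text
time: 22.65
eef_pos: [447.8, -355.9, 74.7]
ee_rot: [-1.545, -2.732, -0.002]
contact_force: [0.0, -0.0, -1.9]
gripper_width: 55.5
```

```bash
python3 - <<'E'
from fitvan import *
go(447.5,-356,65,121)
p=get_image("side")
im=p["image"][290:400,370:480,::-1]; im=cv2.resize(im,None,fx=5.4,fy=5.4,interpolation=cv2.INTER_CUBIC)
cv2.imwrite("pics/y2.png",im)
E
```

```text
t 22.65 pos [ 447.8 -355.9   74.7] head 121.02  -> shift [ 0.  -0.3  9.7] turn 0.02 F [ 0.  -0.  -1.9] w 55.5
```

View pics/y2.png

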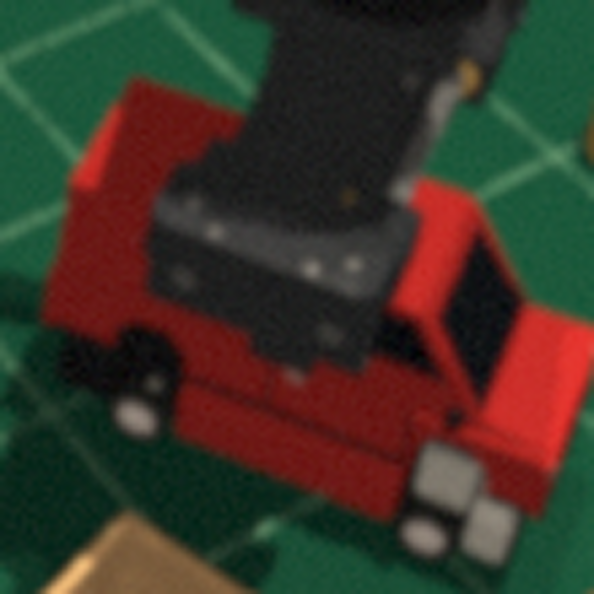

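arm_command([
  [0.4,0,0,5,0],
  [0.4,0,0,10,0],
  [0.4,0,0,14,0],
  [0.4,0,0,18,0],
])

```text
time: 23.1
eef_pos: [448.3, -356.6, 58.1]
ee_rot: [-1.547, -2.735, 0.0]
contact_force: [-1.4, 0.4, -2.1]
gripper_width: 55.8
```

```bash
python3 -c "
from h import *
go(447.5,-356,37.5,121);print(sense()['torque'])"; python3 snap.py y3 side 370 290 480 400
```

```text
t 23.10 pos [ 448.3 -356.6   58.1] head 121.02  -> shift [ 1.  -0.3 20.6] turn 0.02 F [-1.4  0.4 -2.1] w 55.8
[-0.0790267   0.0303799  -0.00971731]
scale 5.363636363636363 F [-0.4  0.2 -2. ] T [-0.09  0.01 -0.01] pos [ 448.1 -356.4   57.5]
```

View pics/y3.png

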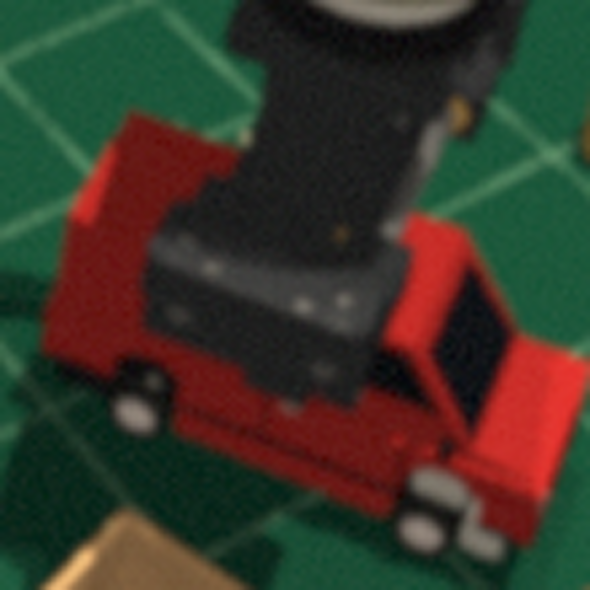

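arm_command([
  [0.4,0,0,4,0],
  [0.4,0,0,8,0],
  [0.4,0,0,12,0],
  [0.4,0,0,15,0],
])

```text
time: 23.55
eef_pos: [448.2, -356.4, 43.0]
ee_rot: [-1.546, -2.734, -0.001]
contact_force: [-1.2, 1.9, -0.1]
gripper_width: 55.7
```

```bash
python3 -c "
from h import *
go(447.5,-356,37.5,121);print(sense()['torque'])"
```

```text
t 23.55 pos [ 448.2 -356.4   43. ] head 121.01  -> shift [ 0.7 -0.3  5.5] turn 0.01 F [-1.2  1.9 -0.1] w 55.7
[ 0.23795831  0.20341276 -0.02380484]
```

arm_command([
  [0.4,0,0,2,0],
  [0.4,0,0,4,0],
  [0.4,0,0,5.5,0],
  [0.4,0,0,6.5,0],
])

```text
time: 23.95
eef_pos: [448.3, -356.5, 37.4]
ee_rot: [-1.546, -2.734, -0.0]
contact_force: [-3.6, 6.2, 12.1]
gripper_width: 55.6
```

```bash
python3 -c "
from h import *
go(447.5,-356,37.5,121);print(sense()['torque'])"; python3 snap.py y4 side 370 290 480 400
```

```text
t 23.95 pos [ 448.3 -356.5   37.4] head 121.02  -> shift [ 0.9 -0.4 -0.1] turn 0.02 F [-3.6  6.2 12.1] w 55.6
[ 0.81243231  0.76289961 -0.06186578]
scale 5.363636363636363 F [-3.7  4.3  4.2] T [ 0.61  0.49 -0.08] pos [ 448.3 -356.5   37.4]
```

View pics/y4.png

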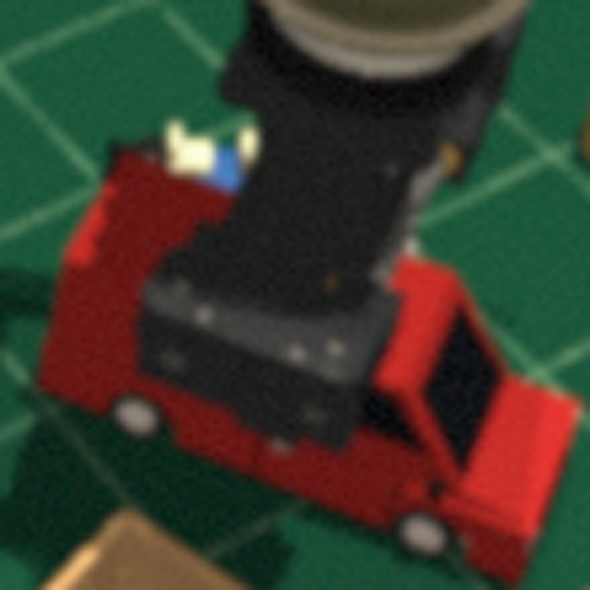

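arm_command([
  [0.4,0,0,1,0],
  [0.4,0,0,1,0],
  [0.68,0,0,0,0],
  [0.76,0,0,0,0],
  [0.76,0,0,0,0],
], grip_force=6)

```text
time: 24.5
eef_pos: [448.4, -356.8, 37.0]
ee_rot: [1.546, 2.734, -0.0]
contact_force: [-1.2, -0.0, 0.0]
gripper_width: 66.6
```

arm_command([
  [0.76,0,0,-15,0],
  [0.76,0,0,-50,0],
  [0.76,0,0,-90,0],
  [0.7,30,40,-120,0],
  [0.7,55,80,-140,0],
])

```text
time: 25.0
eef_pos: [484.9, -276.0, 174.9]
ee_rot: [1.549, 2.731, -0.001]
contact_force: [1.0, -0.3, 0.7]
gripper_width: 61.4
```

```bash
python3 snap.py y5 side 370 290 480 400;  python3 snap.py y5t top 370 170 480 270; python3 -c "
from body import *
g=tray(37.5,0,40);print(g);go(*g,212.65)"
```

```text
scale 5.363636363636363 F [3.6 4.4 3.5] T [ 0.15 -0.11 -0.03] pos [ 488.3 -270.5  177.9]
scale 5.9 F [-0.9 -0.9  0.4] T [-0.08  0.07 -0.03] pos [ 487.2 -272.9  176.1]
[471.78514425 231.68202219  93.39      ]
t 25.10 pos [ 487.2 -272.9  176.1] head 121.27  -> shift [439.7 248.6  81.3] turn -91.38 F [-0.9 -0.9  0.4] w 61.8
```

View pics/y5.png

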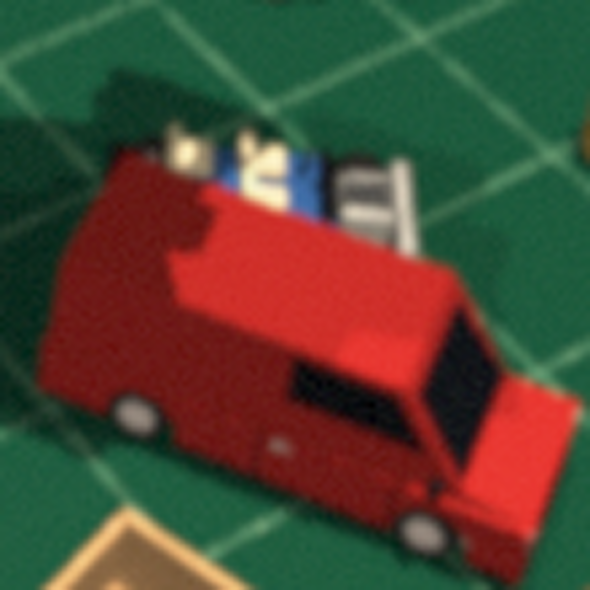

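View pics/y5t.png

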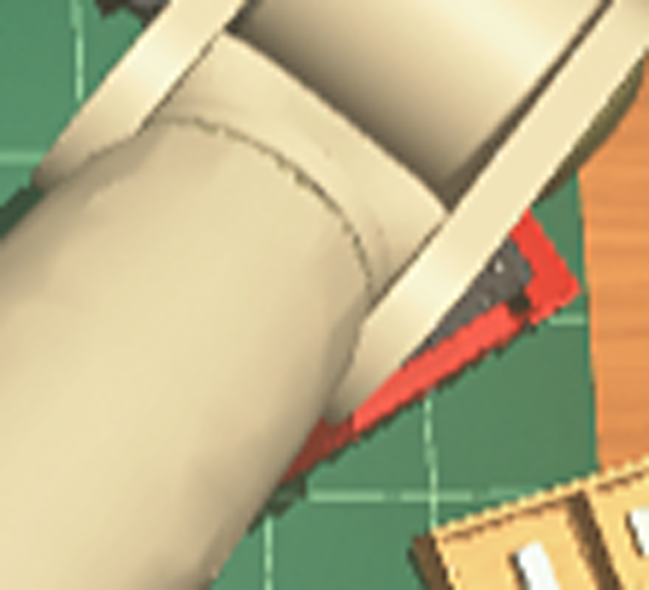

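arm_command([
  [0.68,30,17,0,-8.5],
  [0.68,70,39,0,-17],
  [0.68,110,62,0,-25.5],
  [0.68,150,84,0,-34],
  [0.68,190,106,0,-42.5],
])

```text
time: 25.6
eef_pos: [477.2, -57.3, 172.7]
ee_rot: [-0.442, -3.11, 0.0]
contact_force: [0.7, -0.4, -0.5]
gripper_width: 59.6
```

```bash
python3 -c "
from body import *
g=tray(42,0,40);print(g);go(*g,212.65)"
```

```text
[475.06621129 233.78468909  95.64      ]
t 25.60 pos [477.2 -57.3 172.7] head 163.83  -> shift [ 83.1 279.   77.1] turn -48.82 F [ 0.7 -0.4 -0.5] w 59.6
```

arm_command([
  [0.68,12,42,0,-8.5],
  [0.68,24,84,0,-17],
  [0.68,36,126,0,-25.5],
  [0.68,49,168,0,-34],
  [0.68,62,210,0,-42.5],
])

```text
time: 26.1
eef_pos: [477.7, 161.8, 172.8]
ee_rot: [0.716, -3.059, 0.0]
contact_force: [0.5, -0.1, 0.4]
gripper_width: 59.9
```

```bash
python3 -c "
from body import *
g=tray(42,0,40);go(g[0],g[1],120,212.65)"
```

```text
t 26.10 pos [477.7 161.8 172.8] head -153.66  -> shift [-29.6  65.7  52.8] turn -6.31 F [ 0.5 -0.1  0.4] w 59.9
```

arm_command([
  [0.68,-15,33,0,-6.3],
  [0.68,-28,63,15,-6.3],
  [0.68,-28,63,35,-6.3],
  [0.68,-28,63,50,-6.3],
  [0.68,-28,63,50,-6.3],
])

```text
time: 26.6
eef_pos: [474.4, 228.9, 121.0]
ee_rot: [0.873, -3.014, -0.0]
contact_force: [0.1, 0.0, -0.6]
gripper_width: 59.6
```

```bash
python3 -c "
from body import *
g=tray(42,0,40);go(g[0],g[1],83.6,212.65)"; python3 snap.py b1 side 240 100 370 210
```

```text
t 26.60 pos [474.4 228.9 121. ] head -147.68  -> shift [-3.3  3.8 37.4] turn -0.33 F [ 0.1  0.  -0.6] w 59.6
scale 5.363636363636363 F [ 0.1  0.6 -0.3] T [ 0.11  0.02 -0.01] pos [475.1 228.9 122.4]
```

View pics/b1.png

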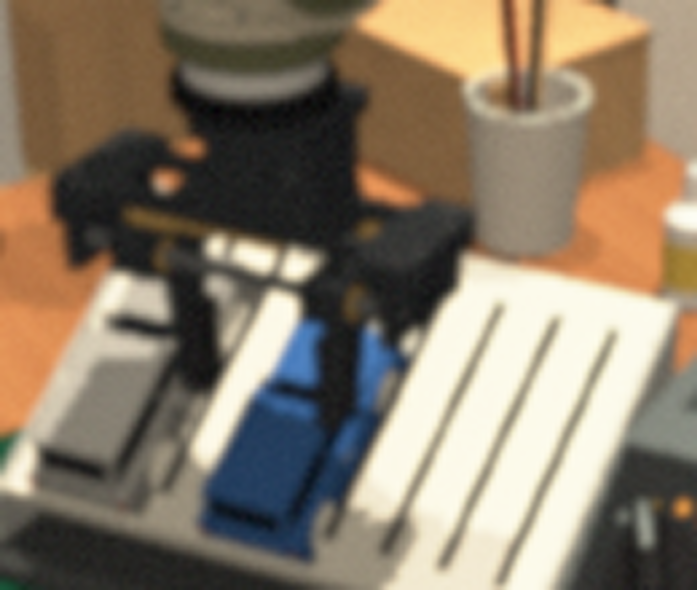

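arm_command([
  [0.68,-2.5,4,3,-0.3],
  [0.68,-2.5,4,10,-0.3],
  [0.68,-2.5,4,18,-0.3],
  [0.68,-2.5,4,25,-0.3],
  [0.68,-2.5,4,27,-0.3],
])

```text
time: 27.15
eef_pos: [474.9, 233.8, 95.1]
ee_rot: [0.882, -3.014, -0.0]
contact_force: [0.2, -0.2, 0.1]
gripper_width: 59.6
```

```bash
python3 -c "
from body import *
g=tray(42,0,40);go(g[0],g[1],83.6,212.65)"; python3 snap.py b2 side 250 130 340 205
```

```text
t 27.15 pos [474.9 233.8  95.1] head -147.39  -> shift [-0.1 -0.2 11.5] turn -0.04 F [ 0.2 -0.2  0.1] w 59.6
scale 7.866666666666666 F [ 1.2 -0.3 -0.9] T [ 0.06  0.05 -0.02] pos [475.  233.8  95.2]
```

View pics/b2.png

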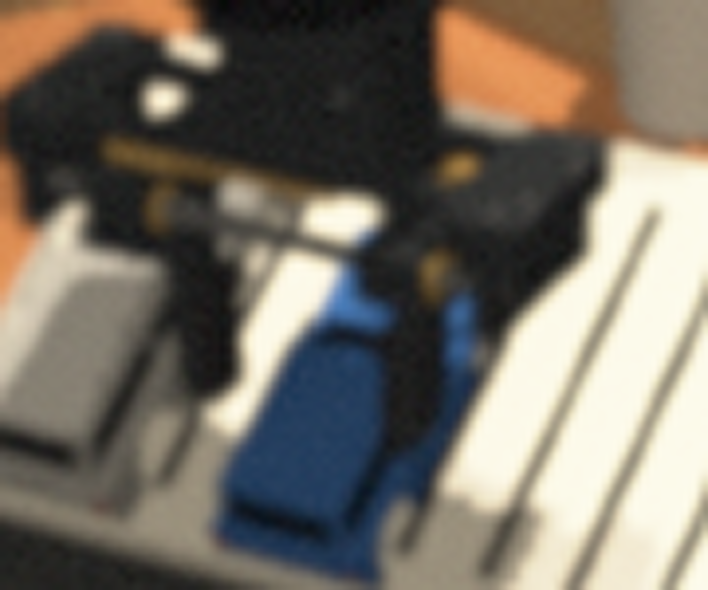

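arm_command([
  [0.68,0,0,4,0],
  [0.68,0,0,8,0],
  [0.68,0,0,11.5,0],
  [0.68,0,0,12,0],
])

```text
time: 27.6
eef_pos: [475.1, 234.0, 83.6]
ee_rot: [0.882, -3.015, -0.0]
contact_force: [-0.6, 0.7, 1.4]
gripper_width: 60.0
```

arm_command([
  [0.4,0,0,0,0],
  [0.35,0,0,0,0],
  [0.35,0,0,0,0],
  [0.35,0,0,0,0],
], grip_force=8)

```text
time: 28.0
eef_pos: [475.4, 234.0, 84.2]
ee_rot: [-0.882, 3.015, -0.0]
contact_force: [-0.1, -0.6, 0.3]
gripper_width: 45.9
```

arm_command([
  [0.35,0,0,-3,0],
  [0.35,0,0,-10,0],
  [0.35,0,0,-25,0],
  [0.35,0,0,-45,0],
  [0.35,0,0,-70,0],
])

```text
time: 28.5
eef_pos: [474.9, 233.9, 154.8]
ee_rot: [0.882, -3.014, -0.0]
contact_force: [-0.1, 0.4, -0.3]
gripper_width: 45.9
```

```bash
python3 -c "
from body import *
go(330,120,130,180)"; python3 snap.py b3 side 230 90 370 210
```

```text
t 28.50 pos [474.9 233.9 154.8] head -147.38  -> shift [183.4 -17.9  25. ] turn 32.62 F [-0.1  0.4 -0.3] w 45.9
scale 4.916666666666667 F [1.5 0.6 3.9] T [ 0.08 -0.04  0.03] pos [476.7 234.5 159.2]
```

View pics/b3.png

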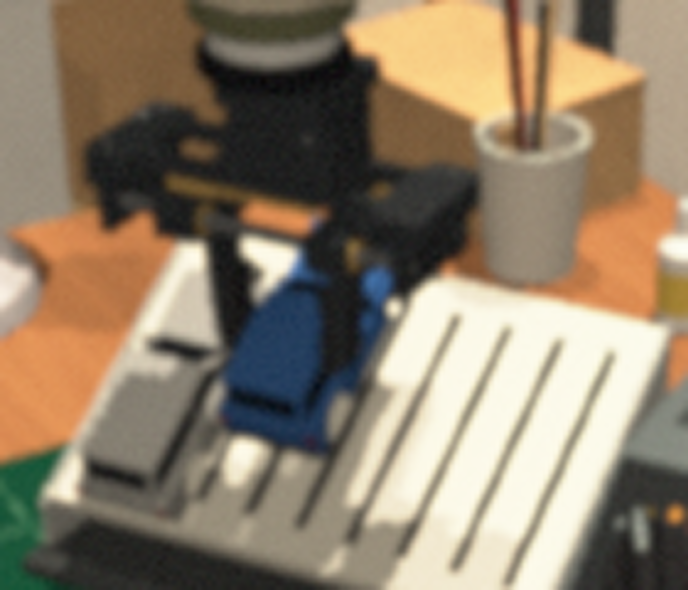

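arm_command([
  [0.35,10,-1,-10,3],
  [0.35,45,-4,-15,10],
  [0.35,85,-8,-15,18],
  [0.35,125,-12,-5,25],
  [0.35,160,-15,10,31],
])

```text
time: 29.05
eef_pos: [347.4, 134.4, 144.2]
ee_rot: [-0.037, 3.139, 0.0]
contact_force: [0.5, -0.9, -0.5]
gripper_width: 46.2
```

```bash
python3 -c "
from body import *
go(330,120,60,180)"
```

```text
t 29.05 pos [347.4 134.4 144.2] head -178.64  -> shift [ 17.9 -14.   84.1] turn 1.36 F [ 0.5 -0.9 -0.5] w 46.2
```

arm_command([
  [0.35,6,-5,25,1.3],
  [0.35,12,-10,50,1.3],
  [0.35,18,-14,75,1.3],
  [0.35,18,-14,88,1.3],
  [0.35,18,-14,93,1.3],
])

```text
time: 29.55
eef_pos: [330.4, 120.5, 50.3]
ee_rot: [0.008, -3.14, -0.0]
contact_force: [-0.0, 0.1, 0.1]
gripper_width: 46.1
```

arm_command([
  [0.35,0,0,3,0],
  [0.35,0,0,6,0],
  [0.35,0,0,9,0],
  [0.35,0,0,12,0],
], grip_force=3)

```text
time: 29.95
eef_pos: [332.2, 120.7, 39.6]
ee_rot: [-0.009, 3.138, 0.0]
contact_force: [3.1, -0.6, 4.3]
gripper_width: 46.0
```

```bash
python3 -c "
from body import *
go(330,120,30,180)"; python3 snap.py b4 side 200 170 330 280
```

```text
t 29.95 pos [332.2 120.7  39.6] head -179.68  -> shift [ 2.3 -0.7  9.6] turn 0.32 F [ 3.1 -0.6  4.3] w 46.0
scale 5.363636363636363 F [2.  0.7 3.5] T [ 0.14 -0.36  0.04] pos [331.9 120.7  39.2]
```

View pics/b4.png

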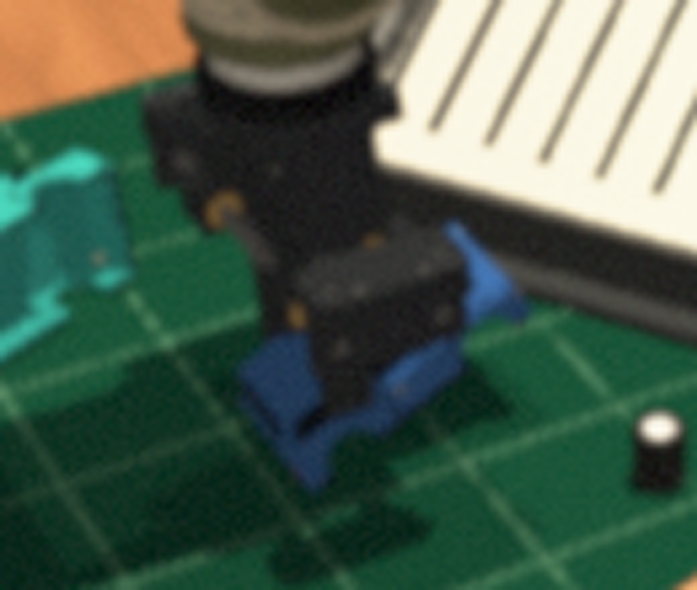

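arm_command([
  [0.35,0,0,2,0],
  [0.35,0,0,4,0],
  [0.35,0,0,6,0],
  [0.35,0,0,8,0],
])

```text
time: 30.4
eef_pos: [332.5, 120.7, 31.5]
ee_rot: [-0.008, 3.138, 0.0]
contact_force: [5.6, 0.4, 9.3]
gripper_width: 45.8
```

```bash
python3 -c "
from body import *
go(330,120,30,180)"; python3 snap.py b5 side 200 170 330 280
```

```text
t 30.40 pos [332.5 120.7  31.5] head -179.69  -> shift [ 2.5 -0.6  1.5] turn 0.31 F [5.6 0.4 9.3] w 45.8
scale 5.363636363636363 F [0.8 0.7 1.8] T [ 0.   -0.03  0.05] pos [332.5 120.7  31.3]
```

View pics/b5.png

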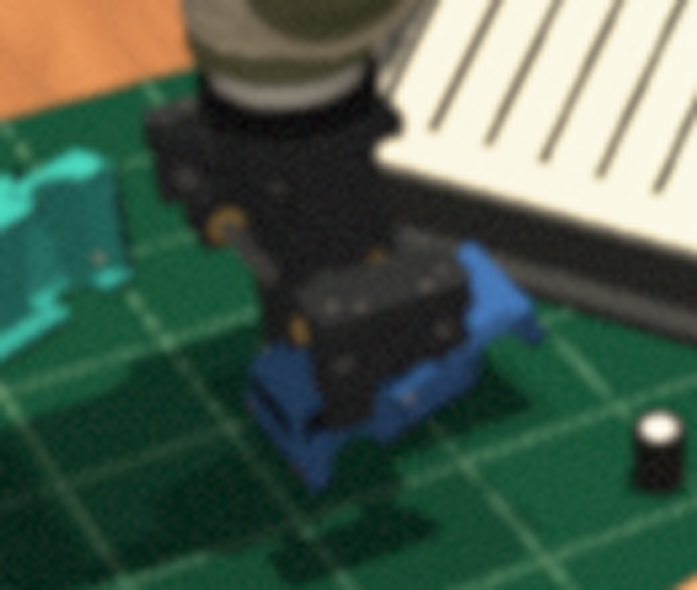

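arm_command([
  [0.35,0,0,2,0],
  [0.35,0,0,4,0],
  [0.35,0,0,5,0],
  [0.35,0,0,5,0],
])

```text
time: 30.85
eef_pos: [330.6, 120.6, 25.8]
ee_rot: [0.009, -3.141, 0.0]
contact_force: [1.0, -0.3, 2.1]
gripper_width: 45.8
```

```bash
python3 -c "
from body import *
go(330,120,30,180)"; python3 snap.py b6 side 200 170 330 280
```

```text
t 30.85 pos [330.6 120.6  25.8] head -179.68  -> shift [ 0.6 -0.6 -4.2] turn 0.32 F [ 1.  -0.3  2.1] w 45.8
scale 5.363636363636363 F [ 1.1 -0.6  1.7] T [-0.02 -0.2   0.  ] pos [330.5 120.6  25.8]
```

View pics/b6.png

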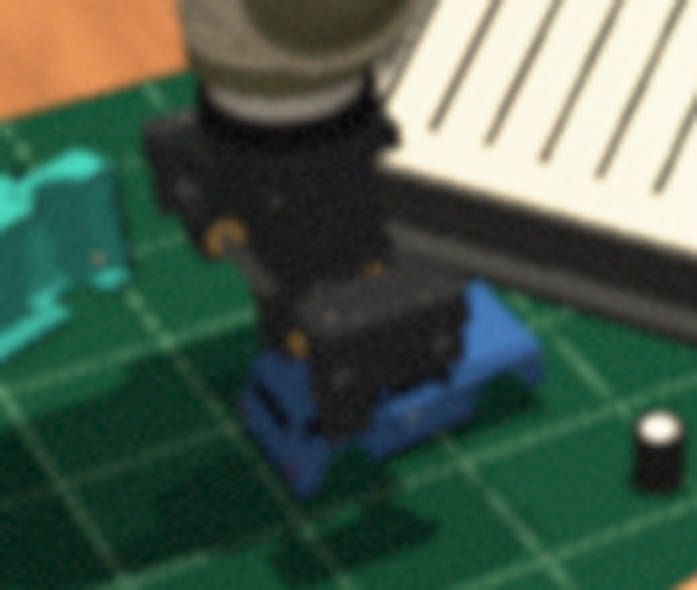

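arm_command([
  [0.35,0,0,1.5,0],
  [0.35,0,0,3,0],
  [0.35,0,0,3,0],
])

```text
time: 31.2
eef_pos: [330.5, 120.6, 22.8]
ee_rot: [0.009, -3.14, 0.0]
contact_force: [0.1, 0.1, -0.5]
gripper_width: 46.2
```

```bash
python3 -c "
from body import *
go(330,120,30,180)"; python3 snap.py b7 side 200 170 330 280
```

```text
t 31.20 pos [330.5 120.6  22.8] head -179.68  -> shift [ 0.5 -0.6 -7.2] turn 0.32 F [ 0.1  0.1 -0.5] w 46.2
scale 5.363636363636363 F [-0.2 -0.3 -0.4] T [-0.02  0.02 -0.05] pos [330.3 120.6  22.7]
```

View pics/b7.png

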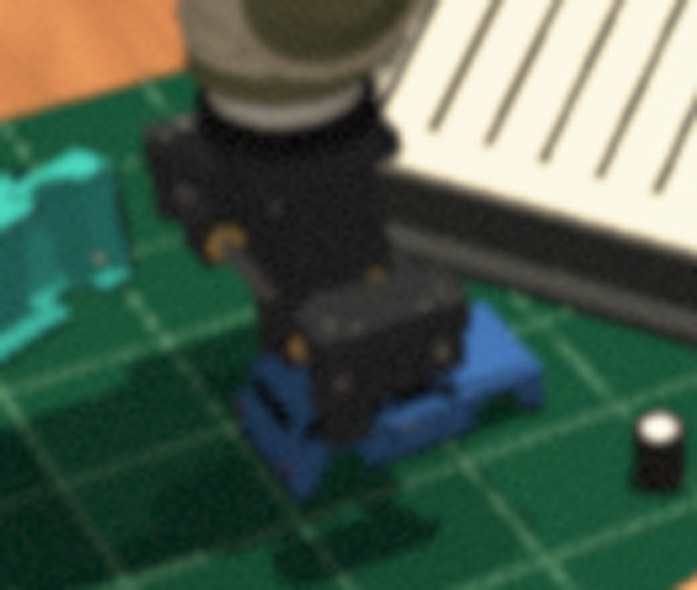

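arm_command([
  [0.55,0,0,0,0],
  [0.62,0,0,0,0],
  [0.66,0,0,0,0],
  [0.66,0,0,-20,0],
  [0.66,0,0,-60,0],
])

```text
time: 31.75
eef_pos: [329.4, 120.5, 82.4]
ee_rot: [0.008, -3.136, 0.0]
contact_force: [0.1, 0.2, -0.4]
gripper_width: 58.2
```

arm_command([
  [0.66,0,0,-30,0],
  [0.66,0,0,-45,0],
])

```text
time: 31.95
eef_pos: [331.6, 120.7, 130.2]
ee_rot: [-0.009, 3.138, 0.0]
contact_force: [1.0, -0.2, -1.2]
gripper_width: 58.0
```

```bash
python3 - <<'E'
from fitvan import *
import pickle
go(330,120,30,180)
p=get_image('side');t=get_image('top'); pickle.dump((p,t),open("d2.pkl","wb"))
print(fit(p,'blue_hatch',(220,205,330,280),(300,120.5,0,.005,0),save='pics/b8.png'))
cv2.imwrite("pics/b8t.png",cv2.resize(t["image"][180:270,370:480,::-1],None,fx=6.5,fy=6.5,interpolation=cv2.INTER_CUBIC))
E
```

```text
t 31.95 pos [331.6 120.7 130.2] head -179.67  -> shift [  1.9  -0.7 100.2] turn 0.33 F [ 1.  -0.2 -1.2] w 58.0
(array([ 3.03018236e+02, -1.84885348e+00,  1.99055395e-02]), np.float64(86.23529411764706))
```

View pics/b8.png

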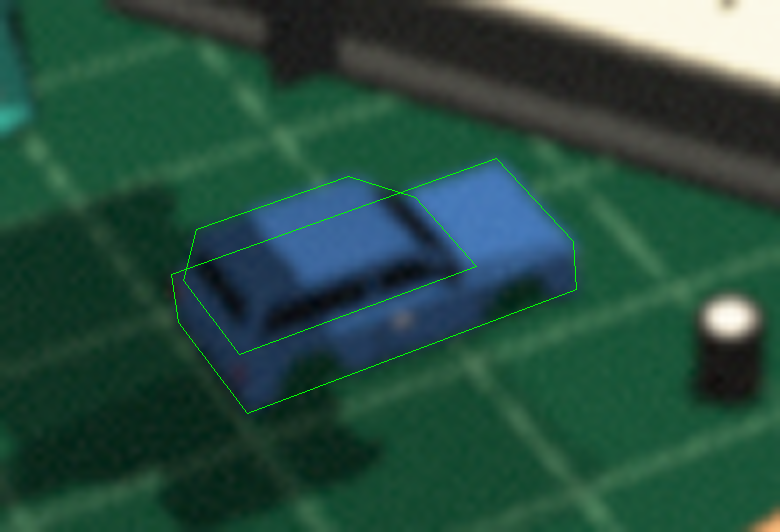

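View pics/b8t.png

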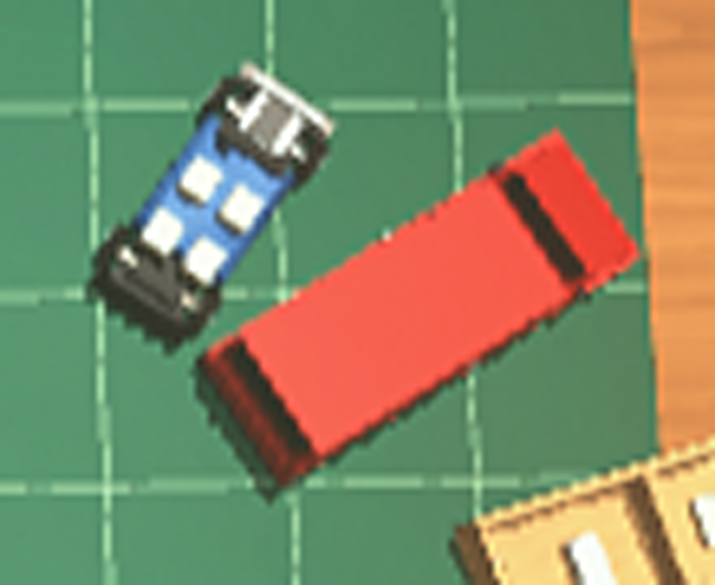

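```bash
python3 - <<'E'
from fitvan import *
import pickle
from scipy.optimize import minimize_scalar
p,t=pickle.load(open("d2.pkl","rb"))
cv2.imwrite("pics/z3.png",cv2.resize(t["image"][185:238,380:425,::-1],None,fx=11,fy=11,interpolation=cv2.INTER_NEAREST))
cv2.imwrite("pics/z4.png",cv2.resize(p["image"][305:355,380:455,::-1],None,fx=10,fy=10,interpolation=cv2.INTER_CUBIC))
E
```

```text
(no output)
```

View pics/z3.png

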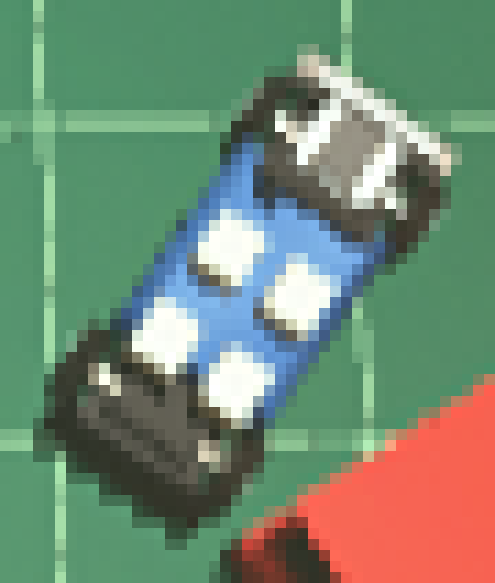

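View pics/z4.png

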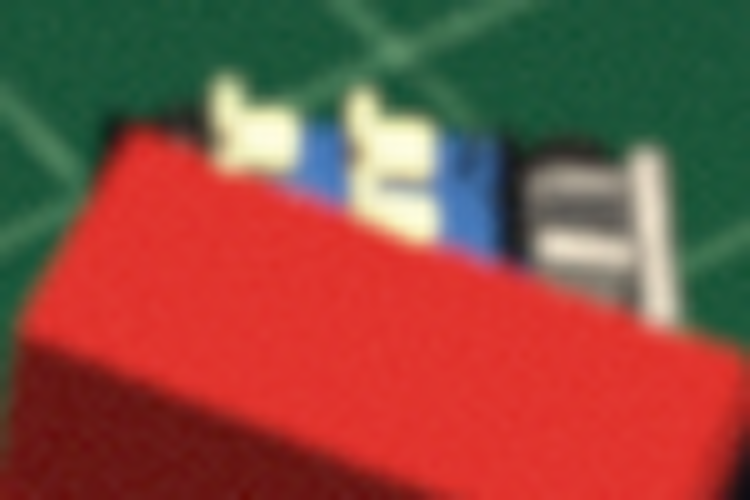

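```bash
python3 - <<'E'
from h import *
import pickle
ps=pickle.load(open("d1.pkl","rb")); p,t=pickle.load(open("d2.pkl","rb"))
d=np.abs(ps["top"]["image"].astype(int)-t["image"].astype(int)).sum(2)[188:228,384:418]; print("diff blue chassis",d.mean(),np.percentile(d,95))
cv2.imwrite("pics/z5.png",cv2.resize(ps["side"]["image"][305:350,385:455,::-1],None,fx=11,fy=11,interpolation=cv2.INTER_CUBIC))
E
```

```text
diff blue chassis 6.2 7.0
```

View pics/z5.png

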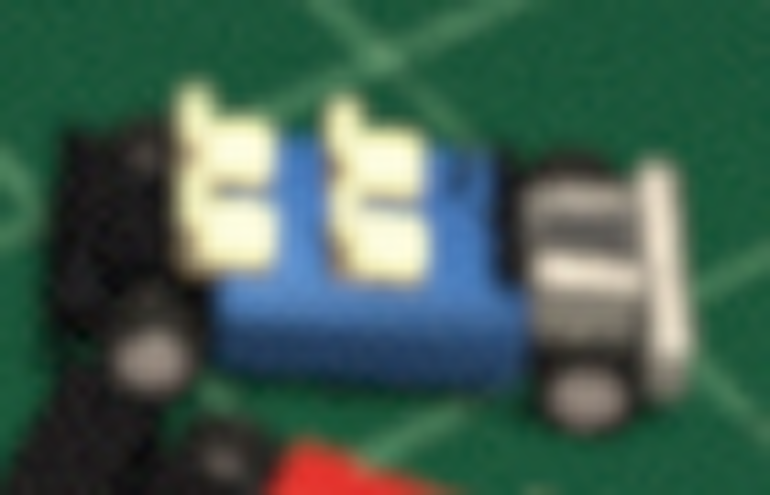

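```bash
python3 - <<'E'
from h import *
import pickle
ps=pickle.load(open("d1.pkl","rb"))
L={"NL":((312,48),(680,162)),"NR":((458,162),(692,352)),"TL":((40,420),(60,135)),"TR":((185,542),(48,330)),
 "s1":((228,240),(385,160)),"s2":((298,295),(390,245)),"s3":((163,340),(240,150)),"s4":((235,385),(237,232)),"tubRr":((265,420),(215,290)),"tubFr":((385,262),(520,290))}
P={}
for k,(t,s) in L.items():
    x,e=tri([ps["top"],ps["side"]],[np.array(t)/11+[380,185]-.45,np.array(s)/11+[385,305]-.45]); P[k]=x; print(k,x.round(1),e)
m=(P["TL"]+P["TR"]+P["NL"]+P["NR"])/4; d=(P["NL"]+P["NR"]-P["TL"]-P["TR"])/2
h=np.degrees(np.arctan2(d[1],d[0]));print(m,h,np.linalg.norm(d[:2]))
sd=(P["s1"]+P["s2"]-P["s3"]-P["s4"])/2; print("seat dir",np.degrees(np.arctan2(sd[1],sd[0])))
u=np.array([np.cos(np.radians(h)),np.sin(np.radians(h))]); w=np.array([-u[1],u[0]])
for k in P: q=P[k][:2]-m[:2]; print(k,(q@u).round(1),(q@w).round(1),P[k][2].round(1))
E
```

```text
NL [ 555.5 -294.3   19.2] [[-0.0, 0.1], [0.1, -0.0]]
NR [ 527.1 -329.5   17.3] [[0.0, -0.1], [-0.1, 0.0]]
TL [ 465.1 -224.8   12.3] [[-0.0, 0.0], [0.0, -0.0]]
TR [ 435.8 -260.     8.7] [[0.1, -0.3], [-0.4, 0.1]]
s1 [ 505.8 -269.9   24.7] [[-0.2, 0.3], [0.5, -0.1]]
s2 [ 492.5 -286.7   24.7] [[-0.1, 0.1], [0.2, -0.0]]
s3 [ 482.7 -253.8   24.7] [[0.1, -0.2], [-0.3, 0.1]]
s4 [ 470.4 -270.2   25.1] [[-0.1, 0.1], [0.2, -0.0]]
tubRr [ 461.5 -277.3   21.8] [[-0.2, 0.4], [0.6, -0.1]]
tubFr [ 501.4 -308.6   27.9] [[0.3, -0.5], [-0.8, 0.2]]
[ 495.87362553 -277.16104045   14.37650467] -37.403409925408 114.37302113120353
seat dir -35.79803747867183
NL 57.8 22.6 19.2
NR 56.6 -22.6 17.3
TL -56.2 22.9 12.3
TR -58.2 -22.9 8.7
s1 3.5 11.8 24.7
s2 3.1 -9.6 24.7
s3 -24.6 10.5 24.7
s4 -24.4 -10.0 25.1
tubRr -27.2 -21.0 21.8
tubFr 23.4 -21.6 27.9
```

```bash
python3 - <<'E'
from h import *
import pickle
p,t=pickle.load(open("d2.pkl","rb"))
im=p["image"]; hsv=cv2.cvtColor(im,cv2.COLOR_RGB2HSV);H,S,V=[hsv[...,i].astype(int) for i in range(3)]
c=((H>95)&(H<125)&(S>110)); b=np.zeros(c.shape,bool); b[205:280,220:330]=1; c=cv2.morphologyEx((c&b).astype(np.uint8),cv2.MORPH_CLOSE,np.ones((7,7)))
R=Rz(.005)
for y in(119.5,120.6,121.5): print(y,[(x,int(np.abs(render(p,[h@R.T+[x,y,0] for h in MODEL["blue_hatch"]])-c).sum())) for x in range(297,309)])
# nose/tail corner points manual from b8 (scale 780/110)
k=780/110
for nm,uv in(("tailR",(248,411)),("noseR",(573,290)),("tailL",(180,320))): print(nm,onplane(p,np.array(uv)/k+[220,205]-.45,0)[0].round(1))
E
python3 -c "
from h import *
go(363,120.6,24,180)"
```

```text
119.5 [(297, 209), (298, 187), (299, 167), (300, 146), (301, 124), (302, 108), (303, 100), (304, 104), (305, 120), (306, 136), (307, 156), (308, 175)]
120.6 [(297, 210), (298, 187), (299, 168), (300, 147), (301, 128), (302, 108), (303, 99), (304, 102), (305, 115), (306, 133), (307, 151), (308, 169)]
121.5 [(297, 215), (298, 195), (299, 174), (300, 155), (301, 136), (302, 117), (303, 106), (304, 106), (305, 119), (306, 135), (307, 154), (308, 172)]
tailR [303.   90.5   0. ]
noseR [427.2  93.   -0. ]
tailL [303.1 146.9   0. ]
t 32.05 pos [331.8 120.7 129.5] head -179.68  -> shift [-30.8  -0.3 105.6] turn 0.32 F [0.4 0.3 0.1] w 58.3
```

arm_command([
  [0.66,-15,0,15,0],
  [0.66,-31,0,45,0],
  [0.66,-31,0,75,0],
  [0.66,-31,0,98,0],
  [0.66,-31,0,105,0],
])

```text
time: 32.55
eef_pos: [360.1, 120.7, 20.5]
ee_rot: [0.008, -3.136, 0.0]
contact_force: [0.1, 1.1, 2.0]
gripper_width: 57.8
```

arm_command([
  [0.4,0,0,0,0],
  [0.35,0,0,0,0],
  [0.35,0,0,0,0],
  [0.35,0,0,0,0],
], grip_force=10)

```text
time: 32.95
eef_pos: [362.4, 120.8, 23.7]
ee_rot: [-0.009, 3.14, 0.0]
contact_force: [0.3, 0.9, -0.8]
gripper_width: 55.9
```

```bash
python3 -c "
from h import *
go(363,120.6,24,180)"; python3 snap.py b9 side 210 180 330 280
```

```text
t 32.95 pos [362.4 120.8  23.7] head -179.68  -> shift [-0.6 -0.2 -0.3] turn 0.32 F [ 0.3  0.9 -0.8] w 55.9
scale 5.9 F [ 0.3 -0.2 -0.8] T [-0.02 -0.    0.05] pos [362.3 120.8  23.6]
```

View pics/b9.png

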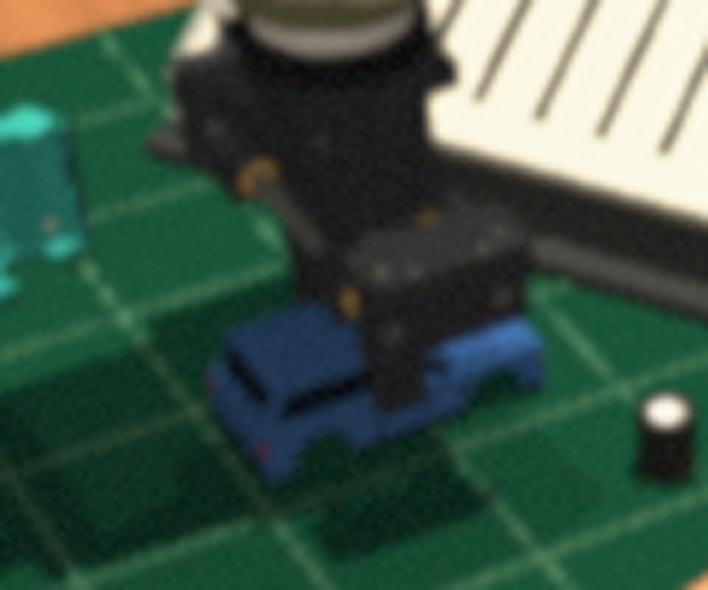

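arm_command([
  [0.62,0,0,0,0],
  [0.66,0,0,0,0],
  [0.66,0,0,-3.5,0],
  [0.66,0,0,-3.5,0],
])

```text
time: 33.4
eef_pos: [362.2, 120.8, 27.0]
ee_rot: [-0.009, 3.141, 0.0]
contact_force: [-0.5, -0.1, -0.2]
gripper_width: 58.4
```

arm_command([
  [0.4,0,0,0,0],
  [0.35,0,0,0,0],
  [0.35,0,0,0,0],
  [0.35,0,0,0,0],
])

```text
time: 33.8
eef_pos: [362.0, 120.8, 26.6]
ee_rot: [-0.009, 3.142, -0.0]
contact_force: [-0.1, 0.5, 1.9]
gripper_width: 45.8
```

```bash
python3 -c "
from fitvan import *
go(363,120.6,26,180)
p=get_image('side')
print(fit(p,'blue_hatch',(210,205,330,280),(303,120.7,0,.005,0),save='pics/b10.png'))"
```

```text
t 33.80 pos [362.  120.8  26.6] head -179.68  -> shift [-1.  -0.2  0.6] turn 0.32 F [-0.1  0.5  1.9] w 45.8
(array([ 3.05159291e+02, -2.36666599e+00,  3.20213224e-02]), np.float64(86.7764705882353))
```

View pics/b10.png

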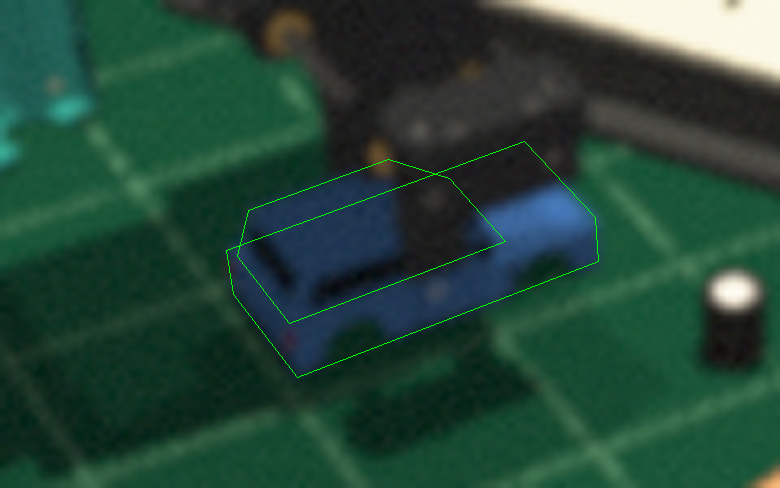

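arm_command([
  [0.35,0,0,-5,0],
  [0.35,0,0,-25,0],
  [0.35,0,0,-65,0],
  [0.35,-5,-20,-95,4],
  [0.35,-15,-55,-100,10],
])

```text
time: 34.35
eef_pos: [378.3, 66.1, 129.7]
ee_rot: [0.265, 3.125, -0.0]
contact_force: [1.1, -0.6, -0.8]
gripper_width: 46.3
```

```bash
python3 -c "
from h import *
go(492.3,-274.5,110,142.8)"
```

```text
t 34.35 pos [378.3  66.1 129.7] head 170.31  -> shift [-169.5 -316.5   20.5] turn 27.51 F [ 1.1 -0.6 -0.8] w 46.3
```

arm_command([
  [0.35,-20,-38,0,5],
  [0.35,-41,-76,0,10],
  [0.35,-62,-115,0,15],
  [0.35,-83,-154,0,20],
  [0.35,-104,-193,0,25],
])

```text
time: 34.85
eef_pos: [447.5, -143.7, 126.8]
ee_rot: [-0.942, -2.997, -0.0]
contact_force: [0.4, -0.7, 0.2]
gripper_width: 45.8
```

```bash
python3 -c "
from h import *
go(492.3,-274.5,110,142.8)"
```

```text
t 34.85 pos [ 447.5 -143.7  126.8] head 145.09  -> shift [-111.6  -81.6   16.8] turn 2.29 F [ 0.4 -0.7  0.2] w 45.8
```

arm_command([
  [0.35,-32,-23,0,1],
  [0.35,-65,-47,5,2.3],
  [0.35,-92,-67,10,2.3],
  [0.35,-107,-78,15,2.3],
  [0.35,-111,-81,17,2.3],
])

```text
time: 35.35
eef_pos: [492.4, -273.0, 108.9]
ee_rot: [-0.998, -2.978, -0.0]
contact_force: [-0.2, 0.1, -0.7]
gripper_width: 46.2
```

arm_command([
  [0.35,0,0,0,0],
  [0.35,0,0,0,0],
])

```text
time: 35.55
eef_pos: [492.3, -270.6, 109.8]
ee_rot: [-0.995, -2.979, -0.0]
contact_force: [0.4, -0.2, -0.6]
gripper_width: 45.9
```

```bash
python3 - <<'E'
from fitvan import *
go(492.3,-274.5,110,142.8)
s=sense(); p=get_image("side")
H=np.radians(-37.2); u=np.array([np.cos(H),np.sin(H)]); R=Rz(H)
tail=s["eef_pos"][:2]+(4.5-62.5)*u; z=s["eef_pos"][2]-26.6
x0,y0,k=360,250,5
im=cv2.resize(p["image"][y0:370,x0:480,::-1],None,fx=k,fy=k,interpolation=cv2.INTER_CUBIC)
for h in MODEL["blue_hatch"]: cv2.polylines(im,[cv2.convexHull(((proj(p,h@R.T+[tail[0],tail[1],z])+.5-[x0,y0])*k).round().astype(np.int32))],1,(0,255,0))
cv2.imwrite("pics/n1.png",im)
E
```

```text
t 35.55 pos [ 492.3 -270.6  109.8] head 143.06  -> shift [-2.3 -3.1 -0.2] turn 0.26 F [ 0.4 -0.2 -0.6] w 45.9
```

View pics/n1.png

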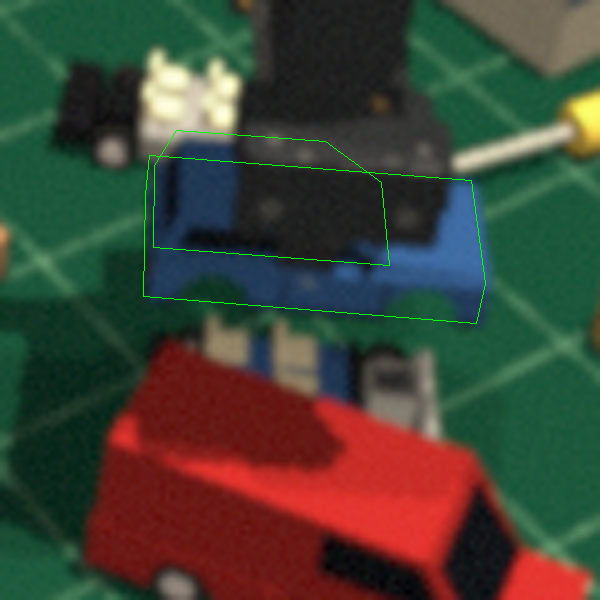

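```bash
python3 -c "
from h import *
go(491.4,-273.7,75,142.8)"
```

```text
t 35.60 pos [ 492.4 -270.6  109.9] head 143.07  -> shift [-1.1 -3.1 34.9] turn 0.27 F [ 0.  -0.1 -1. ] w 45.8
```

arm_command([
  [0.35,-1.1,-3.1,5,0.2],
  [0.35,-1.1,-3.1,18,0.2],
  [0.35,-1.1,-3.1,30,0.2],
  [0.35,-1.1,-3.1,37,0.2],
  [0.35,-1.1,-3.1,37,0.2],
])

```text
time: 36.1
eef_pos: [491.0, -274.2, 71.0]
ee_rot: [-1.001, -2.975, -0.002]
contact_force: [0.0, -0.1, -0.9]
gripper_width: 45.7
```

```bash
python3 -c "
from h import *
go(491.4,-273.7,60,142.8)";python3 snap.py n2 side 370 260 470 350;python3 snap.py n2t top 370 170 480 270
```

```text
t 36.10 pos [ 491.  -274.2   71. ] head 142.82  -> shift [-0.   0.7 11. ] turn 0.02 F [ 0.  -0.1 -0.9] w 45.7
scale 6.555555555555555 F [ 0.4 -0.8 -1.1] T [-0.01  0.02 -0.02] pos [ 491.3 -274.6   71.9]
scale 5.9 F [-0.4 -0.4  0.6] T [-0.    0.   -0.01] pos [ 491.6 -274.8   72.5]
```

View pics/n2.png

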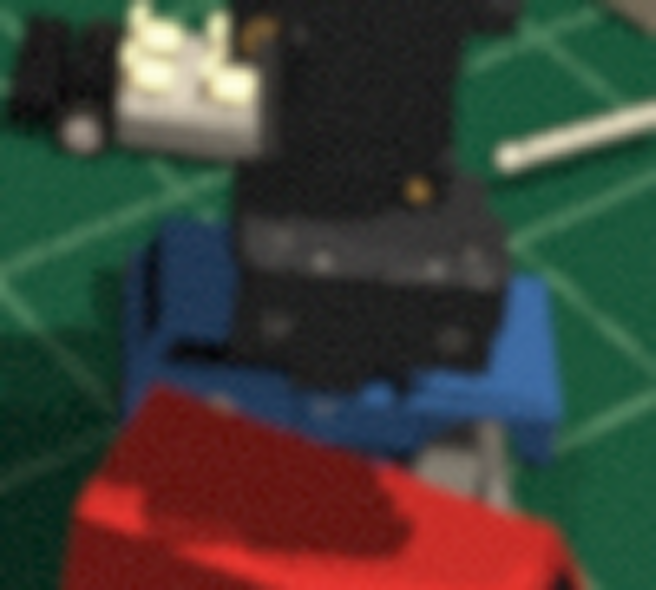

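View pics/n2t.png

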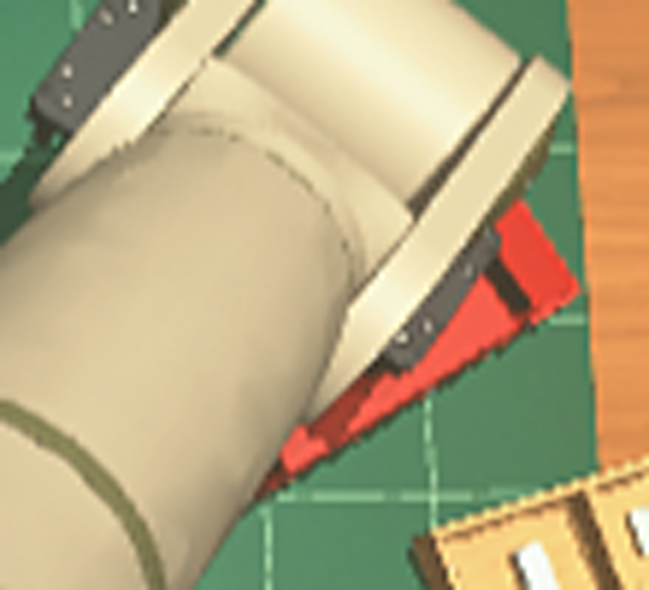

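```bash
python3 - <<'E'
from h import *
import pickle
p,_=pickle.load(open("d2.pkl","rb"))
H=np.radians(-37.2);u=np.array([np.cos(H),np.sin(H)]);w=np.array([-u[1],u[0]])
T=np.array([491.3,-274.6]);
for o in(3,4.5,6,7.5):
    q=[np.r_[T+(62.5+o)*u-28.5*w,z] for z in(45.3,66.3)]+[np.r_[T+(62.5+o)*u+28.5*w,66.3],np.r_[T+(o-62.5)*u+28.5*w,66.3]]
    print(o,((proj(p,q)+.5-[370,260])*6.556).round(0).tolist())
E
```

```text
3 [[539.0, 458.0], [551.0, 408.0], [534.0, 271.0], [121.0, 239.0]]
4.5 [[545.0, 459.0], [556.0, 409.0], [539.0, 271.0], [126.0, 239.0]]
6 [[550.0, 459.0], [561.0, 409.0], [544.0, 272.0], [130.0, 239.0]]
7.5 [[555.0, 460.0], [566.0, 410.0], [549.0, 272.0], [135.0, 240.0]]
```

```bash
python3 -c "
from h import *
go(491.5,-273.8,52,142.8)"
```

```text
t 36.20 pos [ 491.6 -274.8   72.5] head 142.82  -> shift [ 0.7  0.7 20.5] turn 0.02 F [-0.4 -0.4  0.6] w 46.0
```

arm_command([
  [0.35,0.7,0.7,4,0],
  [0.35,0.7,0.7,9,0],
  [0.35,0.7,0.7,14,0],
  [0.35,0.7,0.7,18,0],
  [0.35,0.7,0.7,21,0],
])

```text
time: 36.7
eef_pos: [491.3, -273.7, 51.1]
ee_rot: [-1.002, -2.977, -0.0]
contact_force: [0.8, -0.2, -0.6]
gripper_width: 45.8
```

```bash
python3 -c "
from h import *
go(491.5,-273.8,32.6,142.8);print(sense()['torque'])"
```

```text
t 36.70 pos [ 491.3 -273.7   51.1] head 142.82  -> shift [-0.2  0.1 18.5] turn 0.02 F [ 0.8 -0.2 -0.6] w 45.8
[-0.04616498  0.07640717  0.01035468]
```

arm_command([
  [0.35,0,0,3,0],
  [0.35,0,0,6,0],
  [0.35,0,0,9,0],
  [0.35,0,0,12,0],
  [0.35,0,0,14,0],
])

```text
time: 37.2
eef_pos: [491.4, -273.8, 37.3]
ee_rot: [-1.002, -2.977, -0.0]
contact_force: [0.1, 0.4, -1.1]
gripper_width: 45.7
```

```bash
python3 -c "
from h import *
go(491.5,-273.8,32.6,142.8);print(sense()['torque'])"
```

```text
t 37.20 pos [ 491.4 -273.8   37.3] head 142.82  -> shift [-0.1  0.1  4.7] turn 0.02 F [ 0.1  0.4 -1.1] w 45.7
[-0.02061465  0.01853736 -0.03363445]
```

arm_command([
  [0.35,0,0,2,0],
  [0.35,0,0,4,0],
  [0.35,0,0,5,0],
  [0.35,0,0,6,0],
])

```text
time: 37.6
eef_pos: [491.5, -273.8, 32.4]
ee_rot: [-1.001, -2.978, 0.0]
contact_force: [-5.3, 3.9, 16.3]
gripper_width: 45.8
```

```bash
python3 -c "
from h import *
go(491.5,-273.8,32.6,142.8);print(sense()['torque'])";python3 snap.py n3 side 370 260 470 350
```

```text
t 37.60 pos [ 491.5 -273.8   32.4] head 142.82  -> shift [-0.   0.  -0.2] turn 0.02 F [-5.3  3.9 16.3] w 45.8
[ 0.63790266  0.9028451  -0.02336155]
scale 6.555555555555555 F [-2.4  2.4  8.6] T [0.34 0.55 0.01] pos [ 491.4 -273.8   32.5]
```

View pics/n3.png

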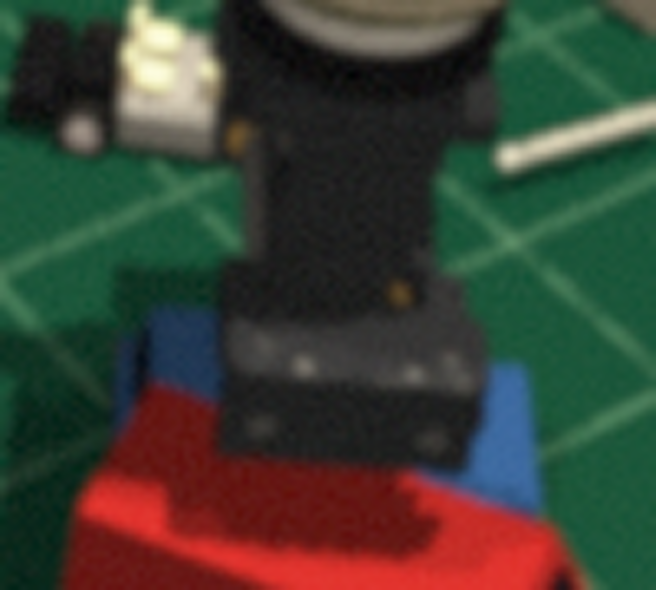

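arm_command([
  [0.35,0,0,1,0],
  [0.35,0,0,1,0],
  [0.56,0,0,0,0],
  [0.6,0,0,0,0],
  [0.6,0,0,0,0],
], grip_force=5)

```text
time: 38.15
eef_pos: [491.4, -273.8, 31.5]
ee_rot: [-1.002, -2.978, -0.0]
contact_force: [0.4, 0.1, -0.6]
gripper_width: 53.0
```

arm_command([
  [0.6,0,0,-10,0],
  [0.6,0,0,-40,0],
  [0.6,0,0,-85,0],
  [0.6,45,0,-120,0],
  [0.6,90,20,-140,0],
])

```text
time: 38.65
eef_pos: [435.7, -211.6, 170.2]
ee_rot: [1.003, 2.974, -0.002]
contact_force: [1.2, 0.8, 0.7]
gripper_width: 52.7
```

arm_command([
  [0.6,40,20,0,0],
  [0.6,85,40,0,0],
  [0.6,130,60,0,0],
  [0.6,170,80,0,0],
  [0.6,170,80,0,0],
])

```text
time: 39.15
eef_pos: [347.1, -41.2, 168.1]
ee_rot: [-0.997, -2.979, -0.001]
contact_force: [-0.1, 0.3, 0.1]
gripper_width: 53.0
```

```bash
python3 snap.py e1 side 370 260 480 400;python3 snap.py e1t top 370 170 480 270; python3 snap.py e1a side 0 0 640 480;python3 snap.py e1b top 0 0 640 480
```

```text
scale 4.214285714285714 F [ 1.3 -1.3  0.9] T [-0.02  0.01 -0.03] pos [348.7 -43.2 168.5]
scale 5.9 F [ 0.  -0.3 -0.1] T [-0.01  0.01  0.03] pos [349.5 -44.3 168.5]
scale 1.21875 F [ 0.6 -0.4 -0.4] T [-0.03  0.04  0.02] pos [349.8 -45.  168.3]
scale 1.21875 F [-0.2 -0.5  0.1] T [-0.03  0.06  0.01] pos [349.9 -45.2 168.1]
```

View pics/e1.png

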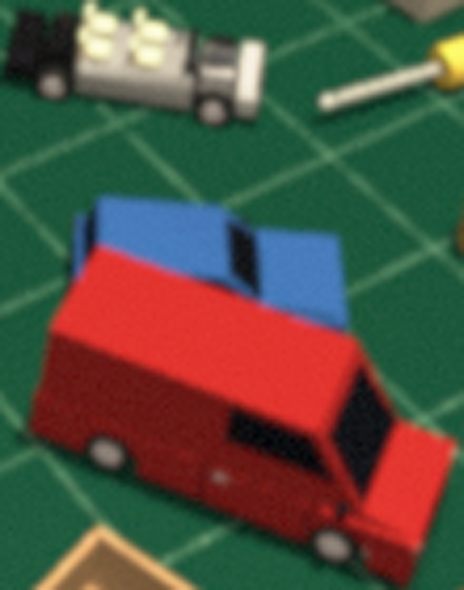

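View pics/e1t.png

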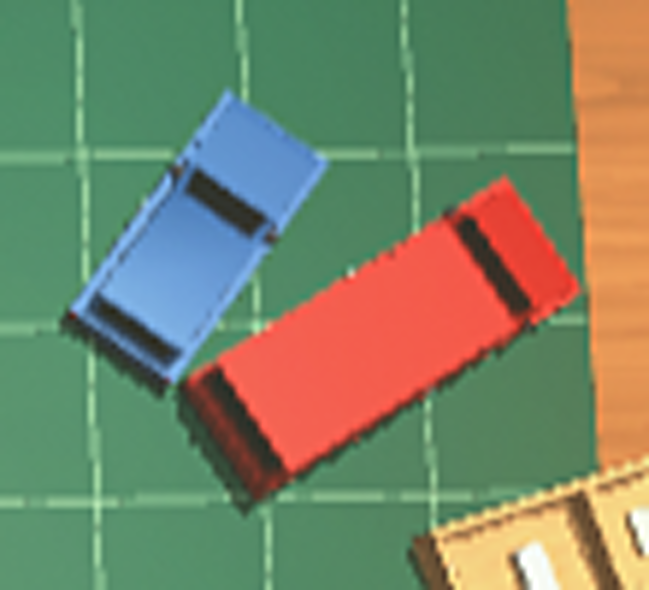

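View pics/e1a.png

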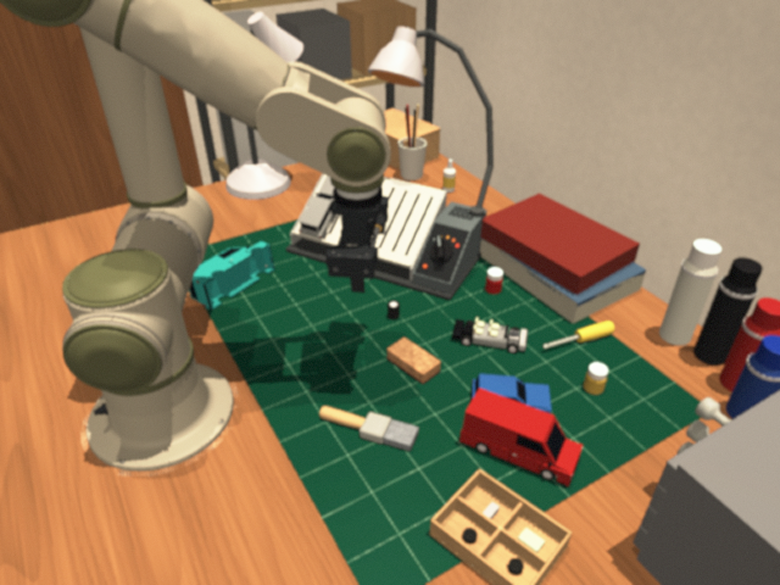

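View pics/e1b.png

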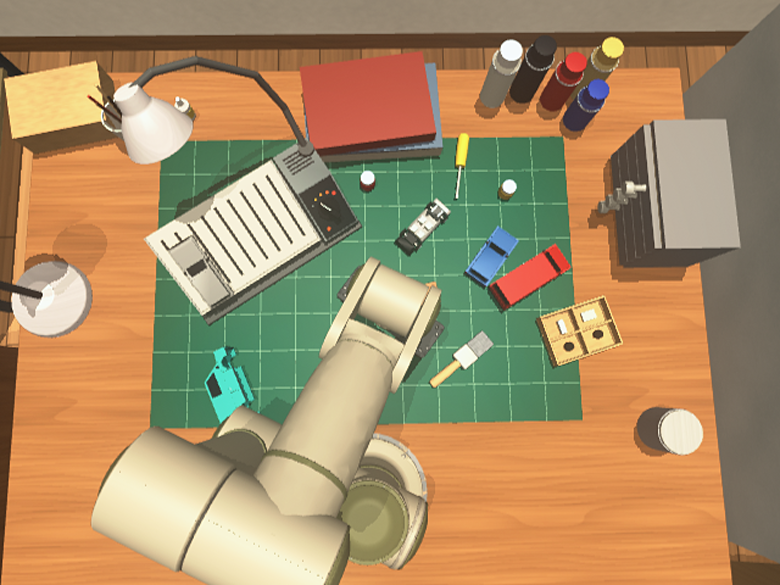

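```bash
python3 - <<'E'
from fitvan import *
p=get_image("side");t=get_image("top")
from scipy.optimize import minimize
def both(name,x0,cams,box):
    M={}
    for n,q in cams.items():
        hsv=cv2.cvtColor(q["image"],cv2.COLOR_RGB2HSV);H,S,V=[hsv[...,i].astype(int) for i in range(3)]
        c=(((H<8)|(H>172))&(S>140)) if name=="red_van" else ((H>95)&(H<125)&(S>110))
        b=np.zeros(c.shape,bool); x,y,X,Y=box[n]; b[y:Y,x:X]=1
        M[n]=cv2.morphologyEx((c&b).astype(np.uint8),cv2.MORPH_CLOSE,np.ones((9,9)))
    def hul(v): R=Rz(v[3])@Ry(-v[4]); return [h@R.T+R@[-v[5],0,0]+[v[0],v[1],v[2]] for h in [m for m in MODEL[name]]]
    L=172 if name=="red_van" else 125
    f=lambda v:sum(np.abs(render(cams[n],hul(np.r_[v,L/2]))-M[n]).sum() for n in cams)
    s=np.array(x0); sim=[s]+[s+d for d in np.diag([5,5,5,.05,.05])]
    r=minimize(f,s,method="Nelder-Mead",options=dict(initial_simplex=sim,xatol=.01,fatol=.2,maxiter=600)); print(name,r.x.round(3),np.degrees(r.x[3:]).round(2),r.fun)
both("red_van",[448,-357,6,-1.03,0],{"side":p,"top":t},{"side":(370,310,480,400),"top":(395,195,475,262)})
both("blue_hatch",[496,-277,6,-.65,0],{"top":t},{"top":(375,180,430,240)})
# pixel diff of untouched things vs start
import pickle
ps,out=pickle.load(open("d0.pkl","rb"))
for n,q in(("top",t),("side",p)):
    d=np.abs(ps[n]["image"].astype(int)-q["image"].astype(int)).sum(2)
    for l in("grey_estate","estate_chassis"):
        m=out[n,l][0]["pixels"]; r=regions_of(q,l); print(n,l,d[m].mean().round(1),np.round(out[n,l][0]["location"],1),[np.round(k["location"],1).tolist() for k in r[:2]])
E
```

```text
red_van [ 4.50280e+02 -3.59081e+02  3.43500e+00 -1.03300e+00  2.00000e-02] [-59.19   1.14] 394.08235294117645
blue_hatch [ 5.00221e+02 -2.79760e+02  8.01700e+00 -6.44000e-01 -5.40000e-02] [-36.89  -3.08] 73.23137254901961
top grey_estate 33.3 [163.7 220.6] [[167.2, 222.0]]
top estate_chassis 20.9 [346.5 187. ] [[344.6, 187.9], [432.2, 229.0]]
side grey_estate 72.2 [266.1 171.2] [[261.8, 174.7]]
side estate_chassis 12.1 [402.5 272.5] [[401.0, 275.9]]
```

```bash
python3 snap.py e2 top 110 110 310 270; python3 snap.py e3 side 375 295 460 345; python3 - <<'E'
from h import *
p=get_image("side");t=get_image("top")
cv2.imwrite("pics/e4.png",cv2.resize(t["image"][180:245,375:430,::-1],None,fx=9,fy=9,interpolation=cv2.INTER_CUBIC))
E
```

```text
scale 3.6875 F [ 1.2 -0.8  0.1] T [ 0.03 -0.03 -0.05] pos [349.3 -44.7 167.6]
scale 9.176470588235293 F [-0.   0.4  0.4] T [-0.06 -0.09  0.03] pos [349.3 -44.6 167.6]
```

View pics/e2.png

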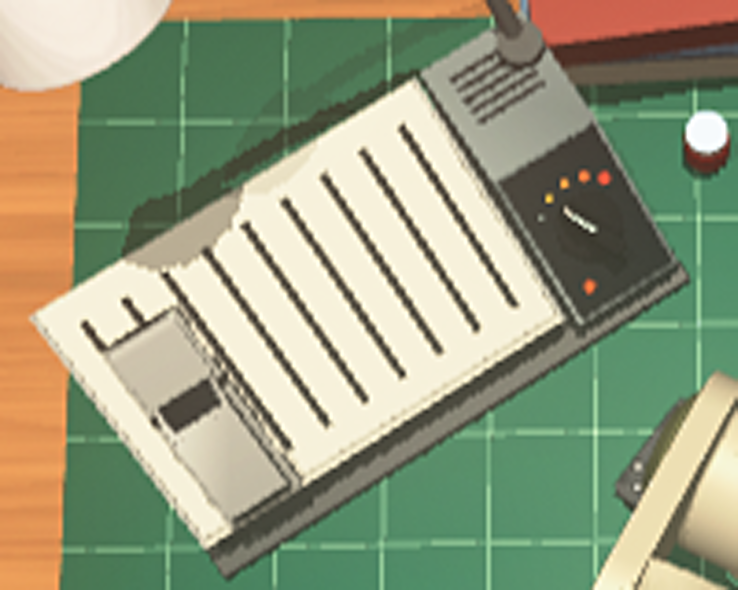

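View pics/e3.png

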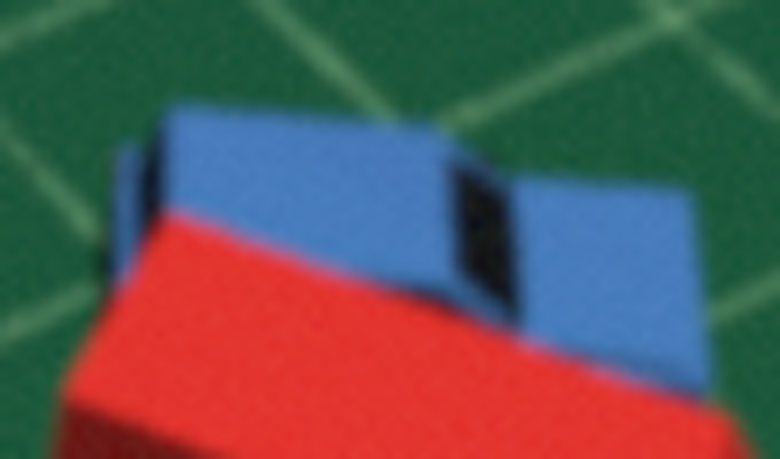

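View pics/e4.png

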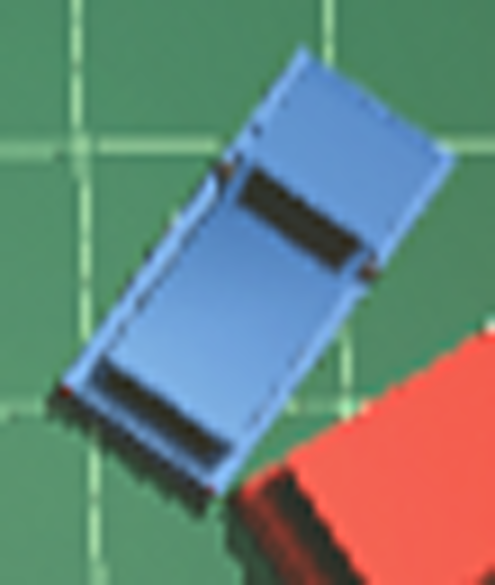

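```bash
python3 - <<'E'
from h import *
import pickle
p,t=pickle.load(open("d2.pkl","rb"))
for k,a,b in [("hood nose L",(303,47),(690,188)),("hood nose R",(455,157),(712,392)),("tail shoulder L",(63,385),(118,150)),("roof tail L",(102,358),(168,105)),("roof front L",(245,168),(448,126))]:
    x,e=tri([t,p],[np.array(a)/9+[375,180]-.45,np.array(b)/9.176+[375,295]-.45]); d=x[:2]-[495.9,-277.2]; u=np.array([.7965,-.6046]); print(k,x.round(1),e,"along",(d@u).round(1),"lat",(d@[.6046,.7965]).round(1))
E
```

```text
hood nose L [ 564.5 -293.8   26.4] [[-0.2, 0.3], [0.4, -0.1]] along 64.7 lat 28.3
hood nose R [ 531.3 -338.7   22. ] [[-0.1, 0.2], [0.4, -0.1]] along 65.4 lat -27.6
tail shoulder L [ 463.3 -218.1   24.9] [[-0.1, 0.3], [0.4, -0.1]] along -61.7 lat 27.4
roof tail L [ 468. -227.   44.] [[-0.1, 0.1], [0.2, -0.0]] along -52.5 lat 23.1
roof front L [ 518.8 -268.    48.3] [[-0.9, 1.7], [2.5, -0.6]] along 12.7 lat 21.2
```

```bash
python3 -c "
from station import *
print(finish_job()); print(sense()['time'])"
```

```text
the job is handed in; nothing more can be done
None
the job is handed in; nothing more can be done
```

I turned the lamp dial down to low first. Then I fitted the red and blue bodies on their own chassis, nose over nose, and handed the job in after about 40 s.

**Dial:** I pushed it from the third heat click to low in two pushes. I measured it at about 25°, the low click, and the last pictures still show it there.

**Bodies:** The gripper cannot tilt, so I set each body down on a clear part of the mat to level it, then gripped it again and lowered it onto its chassis. The first time I set the red van down, its nose rested on the edge of the stand's base. I lifted it and set it down again on clear mat. The first regrip on the blue hatchback caught its wider shoulder, so I opened the fingers and gripped it again 3 mm higher.

**Last checks:**
- **Home height:** By the arm's readings both sills came to within about 0.5 mm of the 6 mm home height. Contact force rose sharply there, to 12–16 N upward.
- **Hatchback:** The two cameras put its shoulder at 22–26 mm at three corners, against 27 expected. That agrees with level and home within their accuracy.
- **Disagreement:** The outline fits were less clear. They gave the van a pitch of 1.1° with its sill at 3.4 mm, and the hatchback, from one camera only, −3.1°. I put this down to the simplified body shapes, and the close pictures look level.
- **Other things:** The grey body, its chassis and the other items look unmoved in the pictures. I compared only the grey body and its chassis with the start images, and part of that comparison was hidden by the gripper.

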